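Put up two hatch covers to season flat

TASK

Put the two walnut hatch covers up on the seasoning board so that they stay flat: the large cover centred on the board's two bearers and lengthwise with the board, the two loose spacer sticks across it, one straight above each bearer, then the small cover centred on the sticks and running the same way, and the iron weight standing on the middle of it. Lower each piece into place rather than letting it drop, and leave the bell and the parts tub where they stand.

Things in the scene. Friction and masses are not known exactly. Their poses are not given: they have to be found in the camera images.
- board: seasoning board, fixed to the bench during the job: plywood base 180 x 100 x 12 mm with two softwood bearers screwed across its top. Each bearer is 14 mm wide, 14 mm high and 90 mm long, parallel to the board's y axis, centred at x = -40 mm and x = +40 mm, tops 26 mm above the board's underside. Origin: centre of the underside, on the bench; x axis along the 180 mm length, z up.
- cover_large_mid (a point): the large walnut model hatch cover: flat planked slab 160 x 64 x 16 mm, with two small flush brass rings (looks only), lying flat on the bench, 0.11 kg nominal. Point: its centre, half-way up (8 mm above its underside); x axis along the 160 mm length, y across the 64 mm width, z up. Either way round is the same. Grip it across the 64 mm width.
- cover_small_mid (a point): the small walnut model hatch cover: flat planked slab 120 x 50 x 16 mm, made like the large one, lying flat on the bench, 0.065 kg nominal. Point: its centre, half-way up (8 mm above its underside); x axis along the 120 mm length, y across the 50 mm width, z up.
- stick_a_mid (a point): spacer stick, pale softwood bar 80 x 14 x 14 mm lying on the bench, 14 g. Point: its centre, half-way up (7 mm); x axis along its length. The two sticks are alike and may change places.
- stick_b_mid (a point): the other spacer stick, like stick_a: 80 x 14 x 14 mm, point at its centre, half-way up (7 mm); x axis along its length.
- weight_mid (a point): dark cast-iron bench weight, standing upright on the bench, 0.52 kg nominal, 54 mm tall: round body 48 mm across and 32 mm high, above it a thin neck and a round knob 26 mm across from 41 mm to 54 mm above its foot. Point: on its axis, half-way up (27 mm above its foot); z up along the axis. It can be gripped by the knob or round the body.
- bell: bystander: copper ship's bell model on a round walnut foot 68 mm across, 79 mm tall in all, loose, stands among the work. Origin: centre of its underside. Leave it alone.
- tub: bystander: open yellow plastic parts tub 108 x 148 x 55 mm holding small fittings, loose, stands at the far side of the work. Origin: centre of its underside, x axis along the 108 mm side. Leave it alone.
Not all that is in view belongs to the job. Leave any blue or orange look-alike of the part that bears cover_small_mid alone.

How it is judged:
On the way, in this order (a step that is already met when the one before it is completed fails the run):
1. the large cover lies on both bearers, let go (x of cover_large_mid in the frame of board between -0.012 and 0.012 m and y of cover_large_mid in the frame of board between -0.012 and 0.012 m and z of cover_large_mid in the frame of board between 0.03 and 0.038 m and angle between cover_large_mid's own z axis and vertical below 0.07 rad and angle between the x axis of cover_large_mid and the x axis of board, either way round below 0.2 rad and contact force between the fingers and cover_large below 0.2 N), for 0.2 s.
2. both sticks lie across the large cover above the bearers, let go ((((x of stick_a_mid in the frame of board between -0.051 and -0.029 m and y of stick_a_mid in the frame of board between -0.014 and 0.014 m and z of stick_a_mid in the frame of board between 0.045 and 0.053 m and angle between the x axis of stick_a_mid and the z axis of board, either way round above 1.5 rad and angle between the x axis of stick_a_mid and the y axis of board, either way round below 0.25 rad) and (x of stick_b_mid in the frame of board between 0.029 and 0.051 m and y of stick_b_mid in the frame of board between -0.014 and 0.014 m and z of stick_b_mid in the frame of board between 0.045 and 0.053 m and angle between the x axis of stick_b_mid and the z axis of board, either way round above 1.5 rad and angle between the x axis of stick_b_mid and the y axis of board, either way round below 0.25 rad)) or ((x of stick_a_mid in the frame of board between 0.029 and 0.051 m and y of stick_a_mid in the frame of board between -0.014 and 0.014 m and z of stick_a_mid in the frame of board between 0.045 and 0.053 m and angle between the x axis of stick_a_mid and the z axis of board, either way round above 1.5 rad and angle between the x axis of stick_a_mid and the y axis of board, either way round below 0.25 rad) and (x of stick_b_mid in the frame of board between -0.051 and -0.029 m and y of stick_b_mid in the frame of board between -0.014 and 0.014 m and z of stick_b_mid in the frame of board between 0.045 and 0.053 m and angle between the x axis of stick_b_mid and the z axis of board, either way round above 1.5 rad and angle between the x axis of stick_b_mid and the y axis of board, either way round below 0.25 rad))) and contact force between the fingers and stick_a below 0.2 N and contact force between the fingers and stick_b below 0.2 N), for 0.2 s.
3. the small cover lies on both sticks, let go (x of cover_small_mid in the frame of board between -0.012 and 0.012 m and y of cover_small_mid in the frame of board between -0.012 and 0.012 m and z of cover_small_mid in the frame of board between 0.06 and 0.068 m and angle between cover_small_mid's own z axis and vertical below 0.07 rad and angle between the x axis of cover_small_mid and the x axis of board, either way round below 0.2 rad and contact force between the fingers and cover_small below 0.2 N), for 0.2 s.
At the end, for the whole second after the job is handed in: On the board: large cover flat on the bearers, a stick across it above each bearer, small cover flat on the sticks, weight upright on it; each within 11 to 14 mm of its centred place along each axis, 4 mm in height, covers 0.2 and sticks 0.25 rad of square; all released, at rest (x of cover_large_mid in the frame of board between -0.012 and 0.012 m and y of cover_large_mid in the frame of board between -0.012 and 0.012 m and z of cover_large_mid in the frame of board between 0.03 and 0.038 m and angle between each of cover_large_mid, cover_small_mid, weight_mid's own z axis and vertical below 0.07 rad and angle between the x axis of each of cover_large_mid, cover_small_mid and the x axis of board, either way round below 0.2 rad and (((x of stick_a_mid in the frame of board between -0.051 and -0.029 m and y of stick_a_mid in the frame of board between -0.014 and 0.014 m and z of stick_a_mid in the frame of board between 0.045 and 0.053 m and angle between the x axis of stick_a_mid and the z axis of board, either way round above 1.5 rad and angle between the x axis of stick_a_mid and the y axis of board, either way round below 0.25 rad) and (x of stick_b_mid in the frame of board between 0.029 and 0.051 m and y of stick_b_mid in the frame of board between -0.014 and 0.014 m and z of stick_b_mid in the frame of board between 0.045 and 0.053 m and angle between the x axis of stick_b_mid and the z axis of board, either way round above 1.5 rad and angle between the x axis of stick_b_mid and the y axis of board, either way round below 0.25 rad)) or ((x of stick_a_mid in the frame of board between 0.029 and 0.051 m and y of stick_a_mid in the frame of board between -0.014 and 0.014 m and z of stick_a_mid in the frame of board between 0.045 and 0.053 m and angle between the x axis of stick_a_mid and the z axis of board, either way round above 1.5 rad and angle between the x axis of stick_a_mid and the y axis of board, either way round below 0.25 rad) and (x of stick_b_mid in the frame of board between -0.051 and -0.029 m and y of stick_b_mid in the frame of board between -0.014 and 0.014 m and z of stick_b_mid in the frame of board between 0.045 and 0.053 m and angle between the x axis of stick_b_mid and the z axis of board, either way round above 1.5 rad and angle between the x axis of stick_b_mid and the y axis of board, either way round below 0.25 rad))) and x of cover_small_mid in the frame of board between -0.012 and 0.012 m and y of cover_small_mid in the frame of board between -0.012 and 0.012 m and z of cover_small_mid in the frame of board between 0.06 and 0.068 m and x of weight_mid in the frame of board between -0.013 and 0.013 m and y of weight_mid in the frame of board between -0.013 and 0.013 m and z of weight_mid in the frame of board between 0.095 and 0.103 m and linear speed of each of cover_large, stick_a, stick_b, cover_small, weight below 0.02 m/s); the robot touches nothing.
It fails at once if the bell is pushed more than 20 mm or tipped over (distance of bell from where it was at the start of the episode above 0.02 m or angle between bell's own z axis and vertical above 0.5 rad).
It fails at once if the parts tub is pushed more than 20 mm (distance of tub from where it was at the start of the episode above 0.02 m).
It fails at once if a piece is dropped (falls freely, 0.6 m/s or more, some 18 mm) ((linear speed of cover_large above 0.6 m/s and contact force between each of the arm, the fingers and cover_large below 0.01 N) or (linear speed of stick_a above 0.6 m/s and contact force between each of the arm, the fingers and stick_a below 0.01 N) or (linear speed of stick_b above 0.6 m/s and contact force between each of the arm, the fingers and stick_b below 0.01 N) or (linear speed of cover_small above 0.6 m/s and contact force between each of the arm, the fingers and cover_small below 0.01 N) or (linear speed of weight above 0.6 m/s and contact force between each of the arm, the fingers and weight below 0.01 N)).
It also fails if it takes over 136 s, if anything falls off the work surface, if the arm or the gripper's body presses on something with over 40 N, if the wrist force passes 120 N, or if a joint passes its speed limit or range.

ROBOT

A 7-joint arm with a two-finger parallel gripper is mounted at the origin on the work surface. World frame = base frame: x ahead of the robot, y to its left, z up, the work surface at z = 0. Lengths are in m, angles in rad, forces in N, time in s.
With the tool pointing down it reaches from about 0.425 to 0.875 m from the base axis. Payload 4.7 kg.
Tool frame: the origin (TCP) lies at the very end of the fingers, on their centre line; the grasp point (between the pads) lies 19 mm behind it (grip_point_offset is the distance from the TCP to the grasp point, in m); x points along the fingers, z is the direction in which the jaws open and shut, and the axes are right-handed (so a half turn about x gives the same grasp; the last joint's range is limited). The gripper opens to 87 mm and grips with 3 to 60 N. Pads are 19 mm wide; open, the fingers measure 117 mm over their backs; the gripper's body (75 mm by 190 mm) begins 51 mm behind the grasp point.
Start: joints at [-1.326, 0.321, -0.07, 1.45, 0.023, 1.371, -0.057], TCP at [0.149, 0.633, 0.223] pointing down, gripper open.
Joint ranges: [-2.86, 2.86], [-0.3, 2.09], [-1.38, 1.24], [0.06, 2.45], [-1.56, 4.7], [0.09, 2.05], [-2.69, 2.69]. Speed limits (rad/s): [2.57, 2.57, 3.14, 3.14, 3.14, 3.14, 3.14].

INTERFACE

Orientations are given as a rotation vector (axis times angle).
In Python, from bench import get_state, get_image, calibration, close_job, grip_point_offset gives the robot as it stands.
- The arm moves only by the tool play_rows, never from a script. Its argument "targets" is a list of rows, each an object with "claw": the closure, from 0 (fully open) to 1 (shut); "linear": the shift along the tool's x, y, z as a fraction of full scale, a list of three; "rotation": the turn, a rotation vector about the tool's x, y, z as a fraction of full scale, a list of three. In form: [{"claw": claw, "linear": [x, y, z], "rotation": [wx, wy, wz]}, ...]. A call has 1 to 10 rows; each row shifts and turns the pose as measured when the row begins, along the tool's axes as they then stand; what a row does not reach is not made up. Full scale, the value 1, is 2.5 cm for a shift and 90 degrees for a turn. A row lasts 1/12 s, in which the tool goes at most 41.7 mm and 7.16 degrees, less where a joint would pass 70% of its speed; a pose out of reach is approached as far as the arm can. A call with a number of a shift or a turn outside -1 to 1 is refused whole. A call with a gripper value outside its range is refused whole. The fingers move at their own pace and stop on an object; "newtons" is the grip in N (left out, the last holds). Time passes only in rows, so rows that do not move let the fingers close. It gives the time, the measured TCP pose, the force and the opening at its end, in the units of the state.
- get_state(): the state, without advancing time (a new reading comes with each control period).
- get_image(name): name is "scene" or "top" or "wrist"; returns the picture (420x560x3 uint8, blue, green, red); there is no depth.
- calibration(name): a dict with "fx", "fy", "cx", "cy" (pixels), "rvec" (rotation vector, rad) and "tvec" (3), from world to camera coordinates, as OpenCV has them; the wrist camera has in their place "hand_eye" (4x4, takes a point from camera to tool coordinates, whose origin is the TCP and whose axes are the tool frame's). Camera axes: x right, y down, z forward; pixel columns grow to the right and rows downward; lengths in m; the calibration is good to about 2 mm. The wrist camera is an equidistant fisheye: a pixel r from the principal point sees the ray r / f radians off the axis. A picture is of the moment at which its call begins: read the wrist's pose just before it. calibration takes no time and is no camera call.
- close_job(): hands the job in, once; it reports no verdict.
The state is a dict: "time": time; "joint_positions": joint angles; "qd": joint speeds; "joint_torque": joint torques, N m; "position": TCP position; "tool_rot": TCP orientation; "ft_force": force on the tool from outside, world axes, zero at the start; "torque": the same for the moment, N m; "grip_width": opening from 0.0 (shut) to 1.0 (fully open).
Only numpy, scipy, OpenCV 4.12 (cv2) and the standard library are available. Lean on these libraries where they do the work, as an engineer would, in place of code of your own. Each camera call takes 0.05 s, during which the arm holds its last target. There are 200 camera calls.

## Working session

There is one attempt and no reset: what is moved stays moved. The work goes in short steps, Python scripts to look and compute and a tool call to move; the robot and the scene stay as the last step left them, time stands still between calls to the robot, and variables do not carry over. Pictures are saved under pics/ and viewed, about 12 in all and at most 16, crops included, and the job is handed in when it is done.

Besides the shell and the picture viewer there is one more tool, called after "Call:" as name([rows], argument=value, ...), one row to a line, values as JSON. play_rows: Moves the arm, as the interface text tells. Shift numbers are shares of 2.5 cm and turn numbers shares of 90 degrees, none past 1 either way. Its arguments: {"type":"object","properties":{"targets":{"type":"array"},"newtons":{"type":"number"}},"required":["targets"]}

```bash
mkdir -p pics; ls
cat > h.py <<'E'
import numpy as np, cv2
from bench import *
def ray(cam,u,v):
    c=calibration(cam);R=cv2.Rodrigues(np.array(c['rvec'],float))[0];t=np.array(c['tvec'],float)
    d=R.T@np.array([(u-c['cx'])/c['fx'],(v-c['cy'])/c['fy'],1]);return -R.T@t,d
def px2w(cam,u,v,z):
    o,d=ray(cam,u,v);return o+d*(z-o[2])/d[2]
E
python3 - <<'E'
from h import *
s=get_state();print(s)
for n in ("top","scene","wrist"):
    im=get_image(n);cv2.imwrite(f'pics/{n}0.png',im)
    print(n,calibration(n))
E
```

```text
pics
{'time': 0.0, 'joint_positions': array([-1.32588168,  0.32182242, -0.07004461,  1.45163869,  0.02261844,
        1.3707485 , -0.05692618]), 'qd': array([ 1.23469974e-03, -5.89060741e-04,  6.07119345e-04,  9.37199591e-04,
       -1.36966942e-04,  5.98910633e-05, -6.50196601e-04]), 'joint_torque': array([-3.56591645e-04, -4.91266072e+01, -4.04022820e-01, -3.12536967e+01,
       -6.38732314e-02,  4.33907867e-02,  1.69855557e-04]), 'position': array([0.14866045, 0.63223869, 0.22147978]), 'tool_rot': array([-1.0387131 ,  1.31098414,  1.03665432]), 'ft_force': array([ 0.0363396 ,  0.05353308, -0.02629243]), 'torque': array([-0.00971359,  0.0382509 , -0.03515722]), 'grip_width': 0.9989550841506366}
top {'fx': 531.5014718762657, 'fy': 531.5014718762657, 'cx': 285.6239543692252, 'cy': 211.94418226901362, 'rvec': array([ 2.22546184, -2.17327228,  0.05460461]), 'tvec': array([-0.00223659,  0.564154  ,  1.14006135])}
scene {'fx': 449.6456439029403, 'fy': 449.6456439029403, 'cx': 274.59519504669055, 'cy': 209.2614283466693, 'rvec': array([ 2.46762072,  0.85595697, -0.261183  ]), 'tvec': array([-0.43673314, -0.26964798,  1.32760546])}
wrist {'fx': 325.19226210127806, 'fy': 325.19226210127806, 'cx': 282.6869396333236, 'cy': 208.86775071349484, 'hand_eye': array([[-5.51918475e-04, -2.40856383e-01,  9.70560610e-01,
        -1.63072999e-01],
       [-5.00489788e-04, -9.70560570e-01, -2.40856657e-01,
         6.60791364e-02],
       [ 9.99999722e-01, -6.18688913e-04,  4.15124149e-04,
        -2.54979780e-04],
       [ 0.00000000e+00,  0.00000000e+00,  0.00000000e+00,
         1.00000000e+00]])}
```

View pics/top0.png

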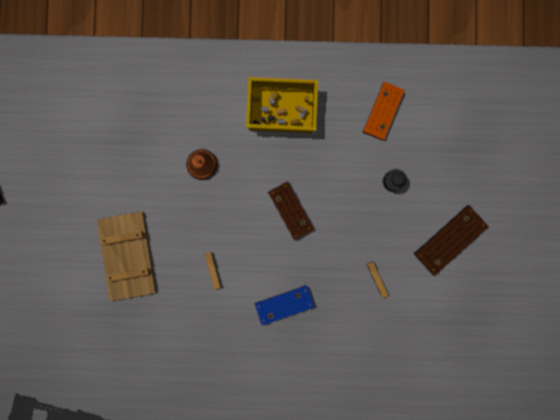

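View pics/scene0.png

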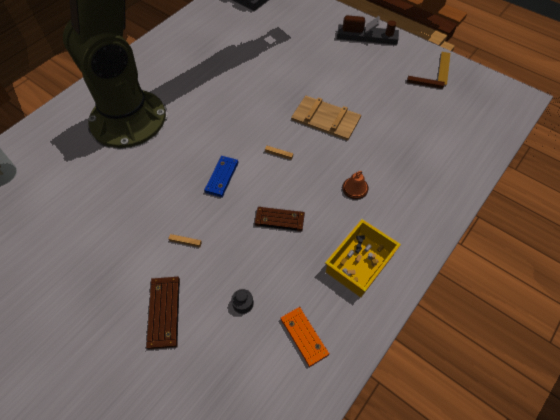

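The top view shows the board at (127,256), sticks at (213,270) and (378,280), and the small cover at (291,211). The large cover is at (451,240), the weight at (396,181), the bell at (202,164) and the tub at (283,104). The scene view agrees. I'll measure these with masks next.

```bash
cat > m.py <<'E'
from h import *
import sys
def meas(im,seeds):
    hsv=cv2.cvtColor(im,cv2.COLOR_BGR2HSV);out={}
    for n,(u,v,w,h,z) in seeds.items():
        x0,y0=max(u-w,0),max(v-h,0);roi=hsv[y0:v+h,x0:u+w]
        m=((roi[...,1]>70)*255).astype(np.uint8)
        if n=='weight': m=((roi[...,2]<58)*255).astype(np.uint8)
        m=cv2.morphologyEx(m,cv2.MORPH_CLOSE,np.ones((3,3)))
        cs=cv2.findContours(m,0,2)[0];c=max(cs,key=cv2.contourArea)+np.array([x0,y0])
        P=np.array([px2w('top',*p[0],z)[:2] for p in c])*1000
        (cx,cy),(a,b),t=cv2.minAreaRect(P.astype(np.float32))
        if a<b:a,b,t=b,a,t+90
        print(n,'c mm',round(cx,1),round(cy,1),'size',round(a,1),round(b,1),'ang',round((t+90)%180-90,1))
if __name__=='__main__':
    im=get_image('top')
    meas(im,dict(board=(127,256,40,60,.012),sa=(213,270,15,25,.014),sb=(378,280,15,25,.014),small=(291,211,30,38,.016),
     large=(451,240,45,45,.016),bell=(202,164,22,22,.01),tub=(283,104,45,35,.055),weight=(396,181,18,18,.03)))
    for n,u,v,z in (('knob',397,180,.054),('bell',202,164,.07)):print(n,px2w('top',u,v,z))
    s=get_state();R=cv2.Rodrigues(s['tool_rot'])[0];print(np.round(R,3))
E
python3 m.py
python3 - <<'E'
from h import *
im=cv2.imread('pics/top0.png');c=lambda x,y,w,h:cv2.resize(im[y:y+h,x:x+w],None,fx=5,fy=5,interpolation=2)
cv2.imwrite('pics/c1.png',np.hstack([c(90,205,70,100),c(365,160,60,100)]))
E
```

```text
board c mm 461.1 354.1 size 180.5 102.5 ang 11.5
sa c mm 434.3 166.2 size 81.0 16.4 ang 17.0
sb c mm 423.0 -190.4 size 81.6 16.1 ang 25.3
small c mm 567.5 0.2 size 119.1 48.8 ang 30.1
large c mm 512.3 -347.6 size 159.6 64.8 ang -46.9
bell c mm 664.6 197.2 size 65.9 63.3 ang 1.7
tub c mm 788.5 24.5 size 151.4 117.1 ang 88.9
weight c mm 635.3 -222.9 size 53.8 47.4 ang -88.6
knob [ 0.63485492 -0.22098492  0.054     ]
bell [0.65659646 0.18668977 0.07      ]
[[-0.    -0.973  0.229]
 [-0.001  0.229  0.973]
 [-1.    -0.    -0.001]]
```

View pics/c1.png

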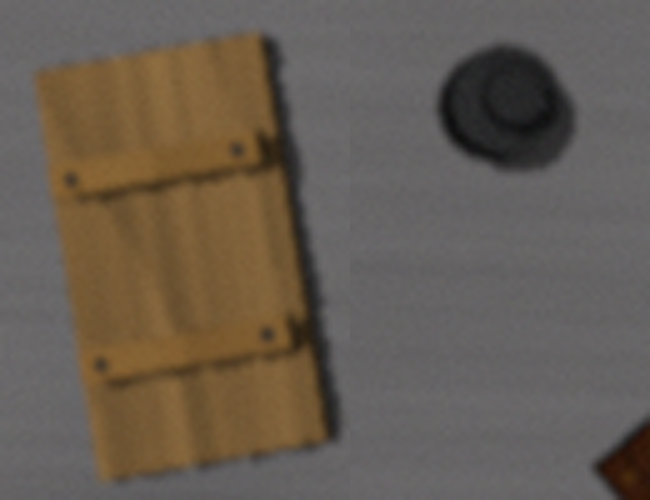

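```bash
cat > p.py <<'E'
# usage: p.py x y z(mm, TCP) yaw(deg of jaw axis, mod 180) [max step mm]
from h import *
import sys
from scipy.spatial.transform import Rotation as Ro
a=[float(v) for v in sys.argv[1:]];s=get_state();st=a[4] if len(a)>4 else 24.
p=np.array(s['position'])*1000;R=Ro.from_rotvec(s['tool_rot'])
if True:
    ps=np.radians(a[3]);z=R.as_matrix()[:,2]
    tz=np.array([np.cos(ps),np.sin(ps),0])
    if len(a)<=5 and tz@z<0: tz=-tz
    tx=np.array([0,0,-1.]);T=Ro.from_matrix(np.c_[tx,np.cross(tz,tx),tz])
    d=np.array(a[:3])-p;w=(R.inv()*T).as_rotvec()
    n=int(max(np.ceil(np.linalg.norm(d)/st),np.ceil(np.degrees(np.linalg.norm(w))/6.8),1))
    print('t',round(s['time'],2),'pos',p.round(1),'yaw',round(np.degrees(np.arctan2(z[1],z[0])),1),'d',d.round(1),'w deg',np.degrees(w).round(1),'grip',round(s['grip_width'],3),'F',np.round(s['ft_force'],1),'n',n)
    last=None
    for i in range(n):
        Ri=R*Ro.from_rotvec(w*i/n)
        l=(Ri.inv().apply(d/n)/25).round(3);r=(w/n/(np.pi/2)).round(4)
        print(i,l.tolist(),r.tolist()) if (last is None or np.abs(l-last).max()>.004) else print(i,'=')
        last=l if last is None else last
E
python3 p.py 500 200 200 76.8
```

```text
t 0.2 pos [148.6 632.5 221.9] yaw 76.8 d [ 351.4 -432.5  -21.9] w deg [-0.  -0.1  0. ] grip 1.002 F [-0.1  0.1 -0.3] n 24
0 [0.037, -0.735, -0.568] [-0.0, -0.0, 0.0]
1 =
2 =
3 =
4 =
5 =
6 =
7 =
8 =
9 =
10 =
11 =
12 =
13 =
14 =
15 =
16 =
17 =
18 =
19 =
20 =
21 =
22 =
23 =
```

Call:
play_rows([
  {"claw":0,"linear":[0.04,-0.74,-0.57],"rotation":[0,0,0]},
  {"claw":0,"linear":[0.04,-0.74,-0.57],"rotation":[0,0,0]},
  {"claw":0,"linear":[0.04,-0.74,-0.57],"rotation":[0,0,0]},
  {"claw":0,"linear":[0.04,-0.74,-0.57],"rotation":[0,0,0]},
  {"claw":0,"linear":[0.04,-0.74,-0.57],"rotation":[0,0,0]},
  {"claw":0,"linear":[0.04,-0.74,-0.57],"rotation":[0,0,0]},
  {"claw":0,"linear":[0.04,-0.74,-0.57],"rotation":[0,0,0]},
  {"claw":0,"linear":[0.04,-0.74,-0.57],"rotation":[0,0,0]},
  {"claw":0,"linear":[0.04,-0.74,-0.57],"rotation":[0,0,0]},
  {"claw":0,"linear":[0.04,-0.74,-0.57],"rotation":[0,0,0]},
])

```text
time: 1.03
position: [0.2952, 0.4475, 0.2076]
tool_rot: [-1.047, 1.311, 1.049]
ft_force: [1.0, -0.6, 0.7]
grip_width: 1.004
```

Call:
play_rows([
  {"claw":0,"linear":[0.04,-0.74,-0.57],"rotation":[0,0,0]},
  {"claw":0,"linear":[0.04,-0.74,-0.57],"rotation":[0,0,0]},
  {"claw":0,"linear":[0.04,-0.74,-0.57],"rotation":[0,0,0]},
  {"claw":0,"linear":[0.04,-0.74,-0.57],"rotation":[0,0,0]},
  {"claw":0,"linear":[0.04,-0.74,-0.57],"rotation":[0,0,0]},
  {"claw":0,"linear":[0.04,-0.74,-0.57],"rotation":[0,0,0]},
  {"claw":0,"linear":[0.04,-0.74,-0.57],"rotation":[0,0,0]},
  {"claw":0,"linear":[0.04,-0.74,-0.57],"rotation":[0,0,0]},
  {"claw":0,"linear":[0.04,-0.74,-0.57],"rotation":[0,0,0]},
  {"claw":0,"linear":[0.04,-0.74,-0.57],"rotation":[0,0,0]},
])

```text
time: 1.87
position: [0.4504, 0.2572, 0.1961]
tool_rot: [-1.047, 1.311, 1.05]
ft_force: [0.2, -0.1, -0.2]
grip_width: 0.999
```

```bash
python3 p.py 512.3 -347.6 150 43.1
```

```text
t 1.87 pos [450.4 257.2 196.1] yaw 77.5 d [  61.9 -604.8  -46.1] w deg [34.4 -0.3 -0.3] grip 0.999 F [ 0.2 -0.1 -0.2] n 26
0 [0.073, -0.294, -0.888] [0.0147, -0.0001, -0.0001]
1 [0.073, -0.314, -0.881] [0.0147, -0.0001, -0.0001]
2 [0.072, -0.335, -0.873] [0.0147, -0.0001, -0.0001]
3 [0.072, -0.355, -0.865] [0.0147, -0.0001, -0.0001]
4 [0.072, -0.375, -0.857] [0.0147, -0.0001, -0.0001]
5 [0.072, -0.394, -0.848] [0.0147, -0.0001, -0.0001]
6 [0.072, -0.414, -0.839] [0.0147, -0.0001, -0.0001]
7 [0.072, -0.433, -0.829] [0.0147, -0.0001, -0.0001]
8 [0.072, -0.452, -0.819] [0.0147, -0.0001, -0.0001]
9 [0.072, -0.471, -0.808] [0.0147, -0.0001, -0.0001]
10 [0.072, -0.49, -0.797] [0.0147, -0.0001, -0.0001]
11 [0.071, -0.508, -0.785] [0.0147, -0.0001, -0.0001]
12 [0.071, -0.526, -0.774] [0.0147, -0.0001, -0.0001]
13 [0.071, -0.544, -0.761] [0.0147, -0.0001, -0.0001]
14 [0.071, -0.561, -0.748] [0.0147, -0.0001, -0.0001]
15 [0.071, -0.578, -0.735] [0.0147, -0.0001, -0.0001]
16 [0.071, -0.595, -0.722] [0.0147, -0.0001, -0.0001]
17 [0.071, -0.611, -0.708] [0.0147, -0.0001, -0.0001]
18 [0.071, -0.628, -0.693] [0.0147, -0.0001, -0.0001]
19 [0.071, -0.644, -0.679] [0.0147, -0.0001, -0.0001]
20 [0.071, -0.659, -0.664] [0.0147, -0.0001, -0.0001]
21 [0.071, -0.674, -0.648] [0.0147, -0.0001, -0.0001]
22 [0.071, -0.689, -0.633] [0.0147, -0.0001, -0.0001]
23 [0.071, -0.703, -0.616] [0.0147, -0.0001, -0.0001]
24 [0.071, -0.717, -0.6] [0.0147, -0.0001, -0.0001]
25 [0.071, -0.731, -0.583] [0.0147, -0.0001, -0.0001]
```

Call:
play_rows([
  {"claw":0,"linear":[0.07,-0.29,-0.89],"rotation":[0.0147,0,0]},
  {"claw":0,"linear":[0.07,-0.31,-0.88],"rotation":[0.0147,0,0]},
  {"claw":0,"linear":[0.07,-0.34,-0.87],"rotation":[0.0147,0,0]},
  {"claw":0,"linear":[0.07,-0.36,-0.87],"rotation":[0.0147,0,0]},
  {"claw":0,"linear":[0.07,-0.38,-0.86],"rotation":[0.0147,0,0]},
  {"claw":0,"linear":[0.07,-0.39,-0.85],"rotation":[0.0147,0,0]},
  {"claw":0,"linear":[0.07,-0.41,-0.84],"rotation":[0.0147,0,0]},
  {"claw":0,"linear":[0.07,-0.43,-0.83],"rotation":[0.0147,0,0]},
  {"claw":0,"linear":[0.07,-0.45,-0.82],"rotation":[0.0147,0,0]},
  {"claw":0,"linear":[0.07,-0.47,-0.81],"rotation":[0.0147,0,0]},
])

```text
time: 2.7
position: [0.4698, 0.0026, 0.1771]
tool_rot: [-0.854, 1.402, 0.859]
ft_force: [1.0, -0.8, -0.6]
grip_width: 0.997
```

Call:
play_rows([
  {"claw":0,"linear":[0.07,-0.49,-0.8],"rotation":[0.0147,0,0]},
  {"claw":0,"linear":[0.07,-0.51,-0.79],"rotation":[0.0147,0,0]},
  {"claw":0,"linear":[0.07,-0.53,-0.77],"rotation":[0.0147,0,0]},
  {"claw":0,"linear":[0.07,-0.54,-0.76],"rotation":[0.0147,0,0]},
  {"claw":0,"linear":[0.07,-0.56,-0.75],"rotation":[0.0147,0,0]},
  {"claw":0,"linear":[0.07,-0.58,-0.74],"rotation":[0.0147,0,0]},
  {"claw":0,"linear":[0.07,-0.6,-0.72],"rotation":[0.0147,0,0]},
  {"claw":0,"linear":[0.07,-0.61,-0.71],"rotation":[0.0147,0,0]},
  {"claw":0,"linear":[0.07,-0.63,-0.69],"rotation":[0.0147,0,0]},
  {"claw":0,"linear":[0.07,-0.64,-0.68],"rotation":[0.0147,0,0]},
])

```text
time: 3.53
position: [0.4768, -0.255, 0.1588]
tool_rot: [-0.652, 1.469, 0.662]
ft_force: [-0.0, 0.3, 0.5]
grip_width: 1.002
```

```bash
python3 p.py 512.3 -347.6 110 43.1
```

```text
t 3.53 pos [ 476.8 -255.   158.8] yaw 48.2 d [ 35.5 -92.6 -48.8] w deg [ 5.1  0.1 -0.3] grip 1.002 F [-0.   0.3  0.5] n 5
0 [0.385, -0.708, -0.364] [0.0113, 0.0003, -0.0007]
1 [0.386, -0.714, -0.351] [0.0113, 0.0003, -0.0007]
2 [0.387, -0.72, -0.338] [0.0113, 0.0003, -0.0007]
3 [0.388, -0.725, -0.325] [0.0113, 0.0003, -0.0007]
4 [0.389, -0.73, -0.312] [0.0113, 0.0003, -0.0007]
```

Call:
play_rows([
  {"claw":0,"linear":[0.39,-0.71,-0.36],"rotation":[0.0113,0,0]},
  {"claw":0,"linear":[0.39,-0.71,-0.35],"rotation":[0.0113,0,0]},
  {"claw":0,"linear":[0.39,-0.72,-0.34],"rotation":[0.0113,0,0]},
  {"claw":0,"linear":[0.39,-0.72,-0.33],"rotation":[0.0113,0,0]},
  {"claw":0,"linear":[0.39,-0.73,-0.31],"rotation":[0.0113,0,0]},
  {"claw":0,"linear":[0,0,0],"rotation":[0,0,0]},
])

```text
time: 4.03
position: [0.5044, -0.3648, 0.1084]
tool_rot: [-0.57, 1.493, 0.574]
ft_force: [-0.1, 0.8, -0.6]
grip_width: 0.997
```

```bash
cat >> h.py <<'E'
def w2wrist(P,s):
    c=calibration('wrist');R=cv2.Rodrigues(s['tool_rot'])[0]
    q=R.T@(np.array(P)-s['position']);H=c['hand_eye'];q=H[:3,:3].T@(q-H[:3,3])
    th=np.arctan2(np.hypot(q[0],q[1]),q[2]);r=c['fx']*th/np.hypot(q[0],q[1])
    return c['cx']+r*q[0],c['cy']+r*q[1]
def overlay(fn,c,yaw,L,W,z):
    s=get_state();im=get_image('wrist');e=np.array([np.cos(np.radians(yaw)),np.sin(np.radians(yaw))]);f=np.array([-e[1],e[0]])
    for a,b in((1,1),(1,-1),(-1,-1),(-1,1)):
        p=np.array(c)/1000+e*a*L/2000+f*b*W/2000
        cv2.drawMarker(im,tuple(int(round(v)) for v in w2wrist([*p,z],s)),(0,255,0),1,12,1)
    cv2.imwrite(fn,im)
E
python3 -c "
from h import *
overlay('pics/w1.png',(512.3,-347.6),-46.9,160,64,.016)"
python3 p.py 512.3 -347.6 4 43.1
```

```text
t 4.08 pos [ 504.  -363.7  109.1] yaw 41.9 d [   8.3   16.1 -105.1] w deg [-1.2  0.1 -0.2] grip 0.997 F [-0.1  0.1 -0.2] n 5
0 [0.841, 0.049, 0.134] [-0.0026, 0.0003, -0.0004]
1 =
2 =
3 =
4 =
```

View pics/w1.png

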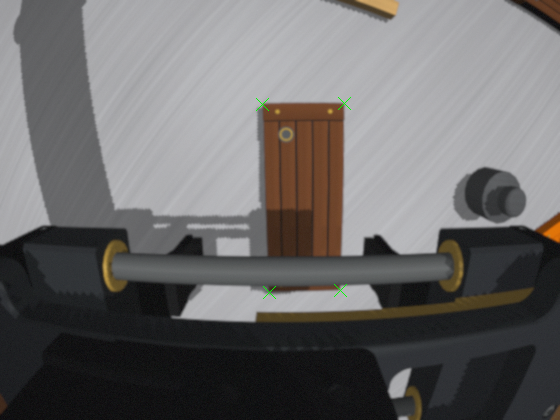

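The wrist overlay lands on the cover's visible corners (262,104) and (344,104), so the large cover's pose is confirmed. Stopping from speed overshoots, so I'll descend with a slow-down.

Call:
play_rows([
  {"claw":0,"linear":[0.7,0.06,0.17],"rotation":[-0.003,0,0]},
  {"claw":0,"linear":[0.7,0.06,0.17],"rotation":[-0.003,0,0]},
  {"claw":0,"linear":[0.7,0.06,0.17],"rotation":[-0.003,0,0]},
  {"claw":0,"linear":[0.6,0.06,0.15],"rotation":[-0.004,0,0]},
  {"claw":0,"linear":[0.3,0,0],"rotation":[0,0,0]},
  {"claw":0,"linear":[0,0,0],"rotation":[0,0,0]},
  {"claw":0,"linear":[0,0,0],"rotation":[0,0,0]},
])

```text
time: 4.67
position: [0.5094, -0.3476, 0.0363]
tool_rot: [-0.584, 1.483, 0.59]
ft_force: [-0.7, -0.3, 0.3]
grip_width: 1.003
```

```bash
python3 p.py 512.3 -347.6 4 43.1
```

```text
t 4.67 pos [ 509.4 -347.6   36.3] yaw 43.0 d [  2.9   0.  -32.3] w deg [-0.1  0.4 -0.1] grip 1.003 F [-0.7 -0.3  0.3] n 2
0 [0.646, -0.04, 0.037] [-0.0004, 0.0023, -0.0003]
1 =
```

Call:
play_rows([
  {"claw":0,"linear":[0.3,-0.04,0.04],"rotation":[0,0.002,0]},
  {"claw":0,"linear":[0.3,-0.04,0.04],"rotation":[0,0.002,0]},
  {"claw":0,"linear":[0.3,0,0],"rotation":[0,0,0]},
  {"claw":0,"linear":[0.2,0,0],"rotation":[0,0,0]},
  {"claw":0,"linear":[0.1,0,0],"rotation":[0,0,0]},
  {"claw":0,"linear":[0,0,0],"rotation":[0,0,0]},
  {"claw":0,"linear":[0,0,0],"rotation":[0,0,0]},
])

```text
time: 5.25
position: [0.514, -0.3493, 0.0068]
tool_rot: [-0.589, 1.486, 0.584]
ft_force: [-0.3, 1.0, -1.2]
grip_width: 1.001
```

```bash
python3 p.py 512.3 -347.6 4 43.1
```

```text
t 5.25 pos [ 514.  -349.3    6.8] yaw 43.0 d [-1.7  1.7 -2.8] w deg [-0.1  0.1  0.2] grip 1.001 F [-0.3  1.  -1.2] n 1
0 [0.113, 0.098, -0.004] [-0.0012, 0.0016, 0.0024]
```

Call:
play_rows([
  {"claw":0,"linear":[0.1,0.09,0],"rotation":[0,0,0]},
  {"claw":1,"linear":[0,0,0],"rotation":[0,0,0]},
  {"claw":1,"linear":[0,0,0],"rotation":[0,0,0]},
  {"claw":1,"linear":[0,0,0],"rotation":[0,0,0]},
  {"claw":1,"linear":[0,0,0],"rotation":[0,0,0]},
  {"claw":1,"linear":[0,0,0],"rotation":[0,0,0]},
  {"claw":1,"linear":[0,0,0],"rotation":[0,0,0]},
], newtons=20)

```text
time: 5.83
position: [0.5125, -0.348, 0.0048]
tool_rot: [-0.589, 1.486, 0.583]
ft_force: [0.6, 0.3, -0.9]
grip_width: 0.733
```

```bash
python3 p.py 505 -300 120 48
```

```text
t 5.83 pos [ 512.5 -348.     4.8] yaw 43.0 d [ -7.5  48.  115.2] w deg [-5.   0.1  0.3] grip 0.733 F [ 0.6  0.3 -0.9] n 6
0 [-0.769, 0.264, 0.184] [-0.0093, 0.0003, 0.0005]
1 =
2 [-0.769, 0.26, 0.191] [-0.0093, 0.0003, 0.0005]
3 [-0.769, 0.258, 0.194] [-0.0093, 0.0003, 0.0005]
4 [-0.769, 0.256, 0.197] [-0.0093, 0.0003, 0.0005]
5 [-0.768, 0.254, 0.201] [-0.0093, 0.0003, 0.0005]
```

Call:
play_rows([
  {"claw":1,"linear":[-0.3,0,0],"rotation":[0,0,0]},
  {"claw":1,"linear":[-0.6,0,0],"rotation":[0,0,0]},
  {"claw":1,"linear":[-0.8,0,0],"rotation":[0,0,0]},
  {"claw":1,"linear":[-0.8,0.26,0.18],"rotation":[-0.01,0,0]},
  {"claw":1,"linear":[-0.8,0.26,0.18],"rotation":[-0.01,0,0]},
  {"claw":1,"linear":[-0.6,0.4,0.3],"rotation":[-0.02,0,0]},
])

```text
time: 6.33
position: [0.5039, -0.3212, 0.1065]
tool_rot: [-0.633, 1.48, 0.632]
ft_force: [1.4, -0.1, -1.4]
grip_width: 0.726
```

```bash
python3 p.py 461 354 120 101.5
```

```text
t 6.33 pos [ 503.9 -321.2  106.5] yaw 46.4 d [-42.9 675.2  13.5] w deg [-55.1  -0.1  -0.1] grip 0.726 F [ 1.4 -0.1 -1.4] n 29
0 [-0.02, 0.686, 0.633] [-0.0211, -0.0001, -0.0]
1 [-0.02, 0.664, 0.655] [-0.0211, -0.0001, -0.0]
2 [-0.02, 0.642, 0.677] [-0.0211, -0.0001, -0.0]
3 [-0.02, 0.619, 0.698] [-0.0211, -0.0001, -0.0]
4 [-0.02, 0.596, 0.718] [-0.0211, -0.0001, -0.0]
5 [-0.02, 0.572, 0.738] [-0.0211, -0.0001, -0.0]
6 [-0.02, 0.547, 0.756] [-0.0211, -0.0001, -0.0]
7 [-0.02, 0.521, 0.774] [-0.0211, -0.0001, -0.0]
8 [-0.02, 0.495, 0.791] [-0.0211, -0.0001, -0.0]
9 [-0.02, 0.469, 0.807] [-0.0211, -0.0001, -0.0]
10 [-0.02, 0.442, 0.822] [-0.0211, -0.0001, -0.0]
11 [-0.02, 0.414, 0.836] [-0.0211, -0.0001, -0.0]
12 [-0.02, 0.386, 0.849] [-0.0211, -0.0001, -0.0]
13 [-0.02, 0.358, 0.862] [-0.0211, -0.0001, -0.0]
14 [-0.02, 0.329, 0.873] [-0.0211, -0.0001, -0.0]
15 [-0.02, 0.3, 0.884] [-0.0211, -0.0001, -0.0]
16 [-0.02, 0.271, 0.893] [-0.0211, -0.0001, -0.0]
17 [-0.02, 0.241, 0.902] [-0.0211, -0.0001, -0.0]
18 [-0.019, 0.211, 0.909] [-0.0211, -0.0001, -0.0]
19 [-0.019, 0.18, 0.916] [-0.0211, -0.0001, -0.0]
20 [-0.019, 0.15, 0.921] [-0.0211, -0.0001, -0.0]
21 [-0.019, 0.119, 0.926] [-0.0211, -0.0001, -0.0]
22 [-0.019, 0.089, 0.929] [-0.0211, -0.0001, -0.0]
23 [-0.019, 0.058, 0.931] [-0.0211, -0.0001, -0.0]
24 [-0.019, 0.027, 0.933] [-0.0211, -0.0001, -0.0]
25 [-0.019, -0.004, 0.933] [-0.0211, -0.0001, -0.0]
26 [-0.019, -0.035, 0.933] [-0.0211, -0.0001, -0.0]
27 [-0.019, -0.066, 0.931] [-0.0211, -0.0001, -0.0]
28 [-0.019, -0.097, 0.928] [-0.0211, -0.0001, -0.0]
```

Call:
play_rows([
  {"claw":1,"linear":[-0.02,0.69,0.63],"rotation":[-0.021,0,0]},
  {"claw":1,"linear":[-0.02,0.66,0.66],"rotation":[-0.021,0,0]},
  {"claw":1,"linear":[-0.02,0.64,0.68],"rotation":[-0.021,0,0]},
  {"claw":1,"linear":[-0.02,0.62,0.7],"rotation":[-0.021,0,0]},
  {"claw":1,"linear":[-0.02,0.6,0.72],"rotation":[-0.021,0,0]},
  {"claw":1,"linear":[-0.02,0.57,0.74],"rotation":[-0.021,0,0]},
  {"claw":1,"linear":[-0.02,0.55,0.76],"rotation":[-0.021,0,0]},
  {"claw":1,"linear":[-0.02,0.52,0.77],"rotation":[-0.021,0,0]},
  {"claw":1,"linear":[-0.02,0.5,0.79],"rotation":[-0.021,0,0]},
  {"claw":1,"linear":[-0.02,0.47,0.81],"rotation":[-0.021,0,0]},
])

```text
time: 7.17
position: [0.4903, -0.0888, 0.1291]
tool_rot: [-0.898, 1.37, 0.871]
ft_force: [0.1, 0.1, -1.1]
grip_width: 0.733
```

Call:
play_rows([
  {"claw":1,"linear":[-0.02,0.44,0.82],"rotation":[-0.021,0,0]},
  {"claw":1,"linear":[-0.02,0.41,0.84],"rotation":[-0.021,0,0]},
  {"claw":1,"linear":[-0.02,0.39,0.85],"rotation":[-0.021,0,0]},
  {"claw":1,"linear":[-0.02,0.36,0.86],"rotation":[-0.021,0,0]},
  {"claw":1,"linear":[-0.02,0.33,0.87],"rotation":[-0.021,0,0]},
  {"claw":1,"linear":[-0.02,0.3,0.88],"rotation":[-0.021,0,0]},
  {"claw":1,"linear":[-0.02,0.27,0.89],"rotation":[-0.021,0,0]},
  {"claw":1,"linear":[-0.02,0.24,0.9],"rotation":[-0.021,0,0]},
  {"claw":1,"linear":[-0.02,0.21,0.91],"rotation":[-0.021,0,0]},
  {"claw":1,"linear":[-0.02,0.18,0.92],"rotation":[-0.021,0,0]},
])

```text
time: 8.0
position: [0.4754, 0.153, 0.145]
tool_rot: [-1.156, 1.226, 1.118]
ft_force: [-0.7, -0.2, -0.4]
grip_width: 0.73
```

```bash
python3 p.py 461 354 100 101.5
```

```text
t 8.0 pos [475.4 153.  145. ] yaw 84.7 d [-14.4 201.  -45. ] w deg [-16.8  -0.1   1.9] grip 0.73 F [-0.7 -0.2 -0.4] n 9
0 [0.198, 0.152, 0.883] [-0.0207, -0.0002, 0.0024]
1 [0.198, 0.123, 0.888] [-0.0207, -0.0002, 0.0024]
2 [0.199, 0.093, 0.891] [-0.0207, -0.0002, 0.0024]
3 [0.199, 0.064, 0.894] [-0.0207, -0.0002, 0.0024]
4 [0.2, 0.034, 0.895] [-0.0207, -0.0002, 0.0024]
5 [0.2, 0.004, 0.896] [-0.0207, -0.0002, 0.0024]
6 [0.2, -0.026, 0.895] [-0.0207, -0.0002, 0.0024]
7 [0.2, -0.056, 0.894] [-0.0207, -0.0002, 0.0024]
8 [0.2, -0.086, 0.891] [-0.0207, -0.0002, 0.0024]
```

Call:
play_rows([
  {"claw":1,"linear":[0.2,0.15,0.88],"rotation":[-0.021,0,0.003]},
  {"claw":1,"linear":[0.2,0.12,0.89],"rotation":[-0.021,0,0.003]},
  {"claw":1,"linear":[0.2,0.09,0.89],"rotation":[-0.021,0,0.003]},
  {"claw":1,"linear":[0.2,0.06,0.89],"rotation":[-0.021,0,0.003]},
  {"claw":1,"linear":[0.2,0.03,0.89],"rotation":[-0.021,0,0.003]},
  {"claw":1,"linear":[0.2,0,0.85],"rotation":[-0.021,0,0.002]},
  {"claw":1,"linear":[0.2,-0.03,0.7],"rotation":[-0.021,0,0.002]},
  {"claw":1,"linear":[0.1,-0.03,0.4],"rotation":[-0.015,0,0]},
  {"claw":1,"linear":[0,0,0],"rotation":[0,0,0]},
  {"claw":1,"linear":[0,0,0],"rotation":[0,0,0]},
])

```text
time: 8.83
position: [0.4555, 0.3385, 0.0979]
tool_rot: [-1.358, 1.114, 1.36]
ft_force: [-0.3, 0.2, -1.0]
grip_width: 0.736
```

```bash
python3 p.py 461 354 32 101.5
```

```text
t 8.83 pos [455.5 338.5  97.9] yaw 101.6 d [  5.5  15.5 -65.9] w deg [ 0.1 -0.2 -0.4] grip 0.736 F [-0.3  0.2 -1. ] n 3
0 [0.878, -0.119, 0.191] [0.0005, -0.0008, -0.0014]
1 =
2 =
```

Call:
play_rows([
  {"claw":1,"linear":[0.4,-0.12,0.19],"rotation":[0,0,-0.002]},
  {"claw":1,"linear":[0.5,-0.12,0.19],"rotation":[0,0,-0.002]},
  {"claw":1,"linear":[0.5,-0.12,0.19],"rotation":[0,0,0]},
  {"claw":1,"linear":[0.4,0,0],"rotation":[0,0,0]},
  {"claw":1,"linear":[0.3,0,0],"rotation":[0,0,0]},
  {"claw":1,"linear":[0,0,0],"rotation":[0,0,0]},
  {"claw":1,"linear":[0,0,0],"rotation":[0,0,0]},
])

```text
time: 9.42
position: [0.4634, 0.3499, 0.0385]
tool_rot: [-1.357, 1.116, 1.349]
ft_force: [0.2, 0.1, -1.7]
grip_width: 0.729
```

```bash
python3 p.py 461 354 31 101.5
```

```text
t 9.42 pos [463.4 349.9  38.5] yaw 101.2 d [-2.4  4.1 -7.5] w deg [-0.3 -0.4 -0.1] grip 0.729 F [ 0.2  0.1 -1.7] n 1
0 [0.301, 0.063, 0.181] [-0.0034, -0.0046, -0.0009]
```

Call:
play_rows([
  {"claw":1,"linear":[0.08,0.06,0.16],"rotation":[-0.003,-0.004,0]},
  {"claw":1,"linear":[0.08,0,0],"rotation":[0,0,0]},
  {"claw":1,"linear":[0.08,0,0],"rotation":[0,0,0]},
  {"claw":1,"linear":[0.06,0,0],"rotation":[0,0,0]},
  {"claw":1,"linear":[0,0,0],"rotation":[0,0,0]},
  {"claw":1,"linear":[0,0,0],"rotation":[0,0,0]},
])

```text
time: 9.92
position: [0.462, 0.3538, 0.032]
tool_rot: [-1.354, 1.107, 1.355]
ft_force: [-0.7, -0.1, -1.6]
grip_width: 0.733
```

```bash
python3 p.py 461 354 31 101.5
```

```text
t 9.92 pos [462.  353.8  32. ] yaw 101.4 d [-1.   0.2 -1. ] w deg [-0.1  0.1  0. ] grip 0.733 F [-0.7 -0.1 -1.6] n 1
0 [0.039, 0.039, 0.016] [-0.0009, 0.0008, 0.0005]
```

Within 1–2 mm of contact; nudge down, release, rise.

Call:
play_rows([
  {"claw":1,"linear":[0.06,0,0],"rotation":[0,0,0]},
  {"claw":1,"linear":[0.02,0,0],"rotation":[0,0,0]},
  {"claw":0,"linear":[0,0,0],"rotation":[0,0,0]},
  {"claw":0,"linear":[0,0,0],"rotation":[0,0,0]},
  {"claw":0,"linear":[0,0,0],"rotation":[0,0,0]},
  {"claw":0,"linear":[0,0,0],"rotation":[0,0,0]},
])

```text
time: 10.42
position: [0.4633, 0.3548, 0.0317]
tool_rot: [-1.353, 1.103, 1.353]
ft_force: [0.1, -0.9, -1.1]
grip_width: 0.943
```

Call:
play_rows([
  {"claw":0,"linear":[-0.3,0,0],"rotation":[0,0,0]},
  {"claw":0,"linear":[-0.7,0,0],"rotation":[0,0,0]},
  {"claw":0,"linear":[-0.8,0,0],"rotation":[0,0,0]},
  {"claw":0,"linear":[-0.6,0,0],"rotation":[0,0,0]},
  {"claw":0,"linear":[0,0,0],"rotation":[0,0,0]},
])

```text
time: 10.83
position: [0.4626, 0.354, 0.0946]
tool_rot: [-1.354, 1.105, 1.354]
ft_force: [0.8, 0.2, 0.1]
grip_width: 0.999
```

```bash
python3 p.py 434.3 166.2 60 107
```

```text
t 10.83 pos [462.6 354.   94.6] yaw 101.4 d [ -28.3 -187.8  -34.6] w deg [-5.6  0.1  0.1] grip 0.999 F [0.8 0.2 0.1] n 9
0 [0.152, 0.289, -0.794] [-0.0069, 0.0001, 0.0002]
1 [0.152, 0.297, -0.79] [-0.0069, 0.0001, 0.0002]
2 [0.152, 0.306, -0.787] [-0.0069, 0.0001, 0.0002]
3 [0.153, 0.314, -0.784] [-0.0069, 0.0001, 0.0002]
4 [0.153, 0.323, -0.78] [-0.0069, 0.0001, 0.0002]
5 [0.153, 0.331, -0.777] [-0.0069, 0.0001, 0.0002]
6 [0.153, 0.34, -0.773] [-0.0069, 0.0001, 0.0002]
7 [0.153, 0.348, -0.769] [-0.0069, 0.0001, 0.0002]
8 [0.154, 0.356, -0.765] [-0.0069, 0.0001, 0.0002]
```

Call:
play_rows([
  {"claw":0,"linear":[0,0.29,-0.79],"rotation":[-0.007,0,0]},
  {"claw":0,"linear":[0,0.3,-0.79],"rotation":[-0.007,0,0]},
  {"claw":0,"linear":[0.15,0.31,-0.79],"rotation":[-0.007,0,0]},
  {"claw":0,"linear":[0.15,0.31,-0.78],"rotation":[-0.007,0,0]},
  {"claw":0,"linear":[0.15,0.32,-0.78],"rotation":[-0.007,0,0]},
  {"claw":0,"linear":[0.15,0.33,-0.78],"rotation":[-0.007,0,0]},
  {"claw":0,"linear":[0.15,0.34,-0.77],"rotation":[-0.007,0,0]},
  {"claw":0,"linear":[0.15,0.3,-0.6],"rotation":[-0.007,0,0]},
  {"claw":0,"linear":[0,0.1,-0.3],"rotation":[0,0,0]},
  {"claw":0,"linear":[0,0,0],"rotation":[0,0,0]},
])

```text
time: 11.67
position: [0.436, 0.179, 0.0692]
tool_rot: [-1.42, 1.046, 1.422]
ft_force: [0.3, 0.8, -0.5]
grip_width: 0.998
```

```bash
python3 m.py | head -2; python3 p.py 434.3 166.2 4 107
python3 -c "
from h import *
cv2.imwrite('pics/t2.png',cv2.resize(get_image('top')[180:320,60:260],None,fx=4,fy=4))"
```

```text
board c mm 439.7 332.7 size 230.5 135.8 ang 11.5
sa c mm 427.6 165.6 size 88.0 62.5 ang 1.8
t 11.72 pos [436.  179.9  69.3] yaw 106.9 d [ -1.7 -13.7 -65.3] w deg [-0.1  0.3  0.4] grip 0.999 F [-0.7 -0.4 -0.3] n 3
0 [0.869, 0.08, -0.173] [-0.0003, 0.0012, 0.0013]
1 =
2 =Traceback (most recent call last):
  File "m.py", line 17, in <module>
    meas(im,dict(board=(127,256,40,60,.012),sa=(213,270,15,25,.014),sb=(378,280,15,25,.014),small=(291,211,30,38,.016),
    ~~~~^^^^^^^^^^^^^^^^^^^^^^^^^^^^^^^^^^^^^^^^^^^^^^^^^^^^^^^^^^^^^^^^^^^^^^^^^^^^^^^^^^^^^^^^^^^^^^^^^^^^^^^^^^^^^^^
     large=(451,240,45,45,.016),bell=(202,164,22,22,.01),tub=(283,104,45,35,.055),weight=(396,181,18,18,.03)))
     ^^^^^^^^^^^^^^^^^^^^^^^^^^^^^^^^^^^^^^^^^^^^^^^^^^^^^^^^^^^^^^^^^^^^^^^^^^^^^^^^^^^^^^^^^^^^^^^^^^^^^^^^^
  File "m.py", line 10, in meas
    cs=cv2.findContours(m,0,2)[0];c=max(cs,key=cv2.contourArea)+np.array([x0,y0])
                                    ~~~^^^^^^^^^^^^^^^^^^^^^^^^
ValueError: max() iterable argument is empty
```

View pics/t2.png

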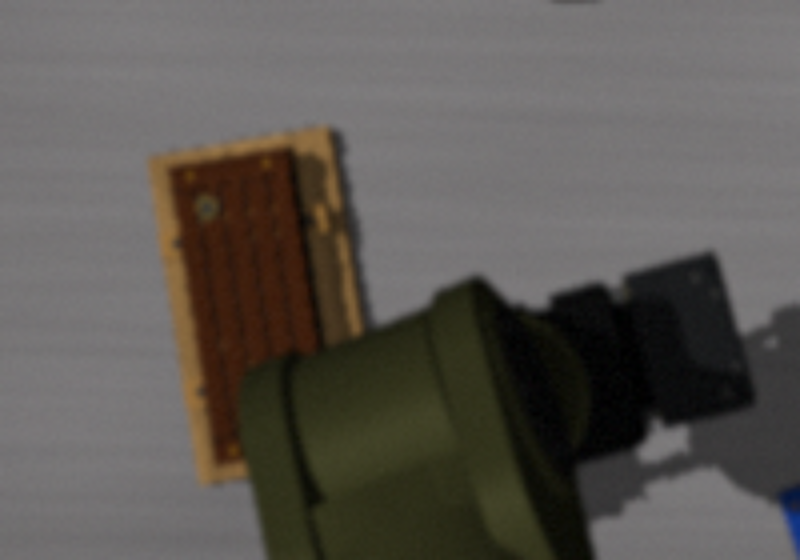

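```bash
python3 -c "
from h import *
for z,P in((.042,((172,168),(293,150),(213,465))),(.012,((150,158),(330,127),(205,485)))):
    q=np.array([px2w('top',60+(u+.5)/4-.5,180+(v+.5)/4-.5,z)*1000 for u,v in P])[:,:2]
    d=q[0]-q[2];print('centre',(q[1]+q[2])/2,'L',np.linalg.norm(d),'W',np.linalg.norm(q[1]-q[0]),'ang',np.degrees(np.arctan2(d[1],d[0])))
"
```

```text
centre [460.99531523 351.35737053] L 157.58017780248488 W 64.35698497839684 ang 10.096685334973548
centre [460.75444332 352.51548885] L 178.98627536919594 W 98.66884141173323 ang 11.797734504377946
```

Call:
play_rows([
  {"claw":0,"linear":[0.4,0.05,-0.18],"rotation":[0,0.001,0.001]},
  {"claw":0,"linear":[0.5,0.05,-0.18],"rotation":[0,0.001,0.001]},
  {"claw":0,"linear":[0.4,0.05,-0.18],"rotation":[0,0.001,0.001]},
  {"claw":0,"linear":[0.3,0,0],"rotation":[0,0,0]},
  {"claw":0,"linear":[0.2,0,0],"rotation":[0,0,0]},
  {"claw":0,"linear":[0,0,0],"rotation":[0,0,0]},
  {"claw":0,"linear":[0,0,0],"rotation":[0,0,0]},
])

```text
time: 12.35
position: [0.4383, 0.1728, 0.0207]
tool_rot: [-1.43, 1.044, 1.428]
ft_force: [-0.1, 0.5, 0.7]
grip_width: 1.002
```

```bash
python3 p.py 434.3 166.2 4 107
```

```text
t 12.35 pos [438.3 172.8  20.7] yaw 107.5 d [ -4.   -6.6 -16.7] w deg [0.5 0.1 0.3] grip 1.002 F [-0.1  0.5  0.7] n 1
0 [0.669, 0.233, -0.204] [0.0051, 0.0011, 0.003]
```

The top crop shows the large cover on the bearers, about 1 mm off the board's centre. Moving on to stick a.

Call:
play_rows([
  {"claw":0,"linear":[0.15,0.12,-0.1],"rotation":[0.003,0,0.001]},
  {"claw":0,"linear":[0.2,0.12,-0.1],"rotation":[0.002,0,0.001]},
  {"claw":0,"linear":[0.2,0,0],"rotation":[0,0,0]},
  {"claw":0,"linear":[0.1,0,0],"rotation":[0,0,0]},
  {"claw":0.4,"linear":[0,0,0],"rotation":[0,0,0]},
  {"claw":0.4,"linear":[0,0,0],"rotation":[0,0,0]},
])

```text
time: 12.85
position: [0.4342, 0.1664, 0.0036]
tool_rot: [-1.423, 1.05, 1.424]
ft_force: [-0.9, 0.0, 0.3]
grip_width: 0.923
```

```bash
python3 p.py 434.3 166.2 4 107
```

```text
t 12.85 pos [434.2 166.4   3.6] yaw 107.0 d [ 0.1 -0.2  0.4] w deg [-0.   0.1  0.2] grip 0.923 F [-0.9  0.   0.3] n 1
0 [-0.016, -0.002, -0.009] [-0.0, 0.0015, 0.0019]
```

Call:
play_rows([
  {"claw":1,"linear":[0,0,0],"rotation":[0,0,0]},
  {"claw":1,"linear":[0,0,0],"rotation":[0,0,0]},
  {"claw":1,"linear":[0,0,0],"rotation":[0,0,0]},
  {"claw":1,"linear":[0,0,0],"rotation":[0,0,0]},
  {"claw":1,"linear":[0,0,0],"rotation":[0,0,0]},
  {"claw":1,"linear":[0,0,0],"rotation":[0,0,0]},
  {"claw":1,"linear":[0,0,0],"rotation":[0,0,0]},
  {"claw":1,"linear":[0,0,0],"rotation":[0,0,0]},
  {"claw":1,"linear":[0,0,0],"rotation":[0,0,0]},
  {"claw":1,"linear":[0,0,0],"rotation":[0,0,0]},
], newtons=12)

```text
time: 13.68
position: [0.4352, 0.1671, 0.0046]
tool_rot: [-1.423, 1.048, 1.422]
ft_force: [-0.1, 0.6, -0.1]
grip_width: 0.173
```

Call:
play_rows([
  {"claw":1,"linear":[0,0,0],"rotation":[0,0,0]},
  {"claw":1,"linear":[0,0,0],"rotation":[0,0,0]},
  {"claw":1,"linear":[0,0,0],"rotation":[0,0,0]},
])

```text
time: 13.93
position: [0.4352, 0.1671, 0.0046]
tool_rot: [-1.424, 1.048, 1.423]
ft_force: [-0.3, -0.2, 0.5]
grip_width: 0.157
```

Call:
play_rows([
  {"claw":1,"linear":[-0.4,0,0],"rotation":[0,0,0]},
  {"claw":1,"linear":[-0.8,0,0],"rotation":[0,0,0]},
  {"claw":1,"linear":[-0.8,0,0],"rotation":[0.07,0,0]},
  {"claw":1,"linear":[-0.8,0,0],"rotation":[0.07,0,0]},
  {"claw":1,"linear":[-0.6,0,0],"rotation":[0.07,0,0]},
  {"claw":1,"linear":[0,0,0],"rotation":[0.07,0,0]},
])

```text
time: 14.43
position: [0.4336, 0.1653, 0.095]
tool_rot: [-1.089, 1.279, 1.09]
ft_force: [-0.0, -0.3, -0.3]
grip_width: 0.157
```

```bash
python3 p.py 421.8 345.5 85 11.5 24 1
```

```text
t 14.43 pos [433.6 165.3  95. ] yaw 80.8 d [-11.8 180.2 -10. ] w deg [69.3  0.1 -0. ] grip 0.157 F [-0.  -0.3 -0.3] n 11
0 [0.038, 0.148, 0.64] [0.07, 0.0001, -0.0]
1 [0.038, 0.217, 0.62] [0.07, 0.0001, -0.0]
2 [0.037, 0.283, 0.592] [0.07, 0.0001, -0.0]
3 [0.037, 0.347, 0.557] [0.07, 0.0001, -0.0]
4 [0.037, 0.406, 0.516] [0.07, 0.0001, -0.0]
5 [0.037, 0.46, 0.468] [0.07, 0.0001, -0.0]
6 [0.037, 0.509, 0.415] [0.07, 0.0001, -0.0]
7 [0.037, 0.551, 0.357] [0.07, 0.0001, -0.0]
8 [0.037, 0.587, 0.294] [0.07, 0.0001, -0.0]
9 [0.037, 0.616, 0.228] [0.07, 0.0001, -0.0]
10 [0.037, 0.637, 0.159] [0.07, 0.0001, -0.0]
```

Call:
play_rows([
  {"claw":1,"linear":[0.04,0.15,0.64],"rotation":[0.07,0,0]},
  {"claw":1,"linear":[0.04,0.22,0.62],"rotation":[0.07,0,0]},
  {"claw":1,"linear":[0.04,0.28,0.59],"rotation":[0.07,0,0]},
  {"claw":1,"linear":[0.04,0.35,0.56],"rotation":[0.07,0,0]},
  {"claw":1,"linear":[0.04,0.41,0.52],"rotation":[0.07,0,0]},
  {"claw":1,"linear":[0.04,0.46,0.47],"rotation":[0.07,0,0]},
  {"claw":1,"linear":[0.04,0.51,0.42],"rotation":[0.07,0,0]},
  {"claw":1,"linear":[0.04,0.55,0.36],"rotation":[0.07,0,0]},
  {"claw":1,"linear":[0.04,0.58,0.29],"rotation":[0.07,0,0]},
  {"claw":1,"linear":[0,0.5,0.2],"rotation":[0.07,0,0]},
])

```text
time: 15.27
position: [0.4312, 0.3303, 0.0975]
tool_rot: [-0.185, 1.552, 0.196]
ft_force: [0.7, 0.6, -0.4]
grip_width: 0.16
```

Call:
play_rows([
  {"claw":1,"linear":[0,0,0],"rotation":[0,0,0]},
  {"claw":1,"linear":[0,0,0],"rotation":[0,0,0]},
])

```text
time: 15.43
position: [0.4306, 0.3334, 0.0986]
tool_rot: [-0.188, 1.55, 0.2]
ft_force: [0.7, -0.7, -0.1]
grip_width: 0.158
```

```bash
python3 p.py 421.8 345.5 48 11.5 24 1
```

```text
t 15.43 pos [430.6 333.4  98.6] yaw 14.2 d [ -8.8  12.1 -50.6] w deg [ 2.7  0.7 -0.4] grip 0.158 F [ 0.7 -0.7 -0.1] n 3
0 [0.675, 0.18, -0.083] [0.01, 0.0026, -0.0014]
1 =
2 =
```

Call:
play_rows([
  {"claw":1,"linear":[0.4,0.18,-0.08],"rotation":[0.01,0.003,-0.002]},
  {"claw":1,"linear":[0.4,0.18,-0.08],"rotation":[0.01,0.003,-0.002]},
  {"claw":1,"linear":[0.4,0.18,-0.08],"rotation":[0.01,0.003,0]},
  {"claw":1,"linear":[0.3,0,0],"rotation":[0,0,0]},
  {"claw":1,"linear":[0.2,0,0],"rotation":[0,0,0]},
  {"claw":1,"linear":[0,0,0],"rotation":[0,0,0]},
  {"claw":1,"linear":[0,0,0],"rotation":[0,0,0]},
])

```text
time: 16.02
position: [0.4205, 0.3414, 0.0508]
tool_rot: [-0.16, 1.571, 0.154]
ft_force: [0.5, 0.7, -0.4]
grip_width: 0.16
```

```bash
python3 p.py 421.8 345.5 46 11.5 24 1
```

```text
t 16.02 pos [420.5 341.4  50.8] yaw 11.4 d [ 1.3  4.1 -4.8] w deg [-0.1 -0.4  0.2] grip 0.16 F [ 0.5  0.7 -0.4] n 1
0 [0.191, 0.152, 0.083] [-0.0006, -0.0039, 0.0022]
```

Call:
play_rows([
  {"claw":1,"linear":[0,0.15,0.08],"rotation":[0,-0.004,0.002]},
  {"claw":1,"linear":[0.06,0,0],"rotation":[0,0,0]},
  {"claw":1,"linear":[0.06,0,0],"rotation":[0,0,0]},
  {"claw":1,"linear":[0.05,0,0],"rotation":[0,0,0]},
  {"claw":1,"linear":[0,0,0],"rotation":[0,0,0]},
  {"claw":1,"linear":[0,0,0],"rotation":[0,0,0]},
])

```text
time: 16.52
position: [0.4231, 0.3457, 0.0472]
tool_rot: [-0.155, 1.563, 0.157]
ft_force: [-0.2, -0.3, 0.6]
grip_width: 0.161
```

```bash
python3 p.py 421.8 345.5 46 11.5 24 1
```

```text
t 16.52 pos [423.1 345.7  47.2] yaw 11.4 d [-1.3 -0.2 -1.2] w deg [-0.1  0.2 -0.1] grip 0.161 F [-0.2 -0.3  0.6] n 1
0 [0.049, 0.002, -0.054] [-0.0012, 0.0017, -0.0006]
```

Call:
play_rows([
  {"claw":1,"linear":[0.06,0,-0.04],"rotation":[0,0,0]},
  {"claw":1,"linear":[0.02,0,0],"rotation":[0,0,0]},
  {"claw":0.5,"linear":[0,0,0],"rotation":[0,0,0]},
  {"claw":0.5,"linear":[0,0,0],"rotation":[0,0,0]},
  {"claw":0.5,"linear":[0,0,0],"rotation":[0,0,0]},
  {"claw":0.5,"linear":[0,0,0],"rotation":[0,0,0]},
  {"claw":0.5,"linear":[0,0,0],"rotation":[0,0,0]},
])

```text
time: 17.1
position: [0.423, 0.346, 0.0465]
tool_rot: [-0.154, 1.56, 0.158]
ft_force: [0.1, -0.8, -0.8]
grip_width: 0.443
```

Call:
play_rows([
  {"claw":0.5,"linear":[-0.4,0,0],"rotation":[0,0,0]},
  {"claw":0.5,"linear":[-0.8,0,0],"rotation":[0,0,0]},
  {"claw":0.5,"linear":[-0.8,0,0],"rotation":[0.04,0,0]},
  {"claw":0.5,"linear":[-0.5,0,0],"rotation":[0.06,0,0]},
])

```text
time: 17.43
position: [0.4203, 0.3435, 0.1088]
tool_rot: [-0.032, 1.572, 0.027]
ft_force: [0.0, 0.7, 0.7]
grip_width: 0.498
```

```bash
python3 p.py 423 -190.4 90 -64.7
```

```text
t 17.43 pos [420.3 343.5 108.8] yaw 2.2 d [   2.7 -533.9  -18.8] w deg [66.9  0.   0.2] grip 0.498 F [0.  0.7 0.7] n 23
0 [0.036, -0.928, -0.03] [0.0323, 0.0, 0.0001]
1 [0.036, -0.928, 0.017] [0.0323, 0.0, 0.0001]
2 [0.036, -0.926, 0.064] [0.0323, 0.0, 0.0001]
3 [0.035, -0.922, 0.111] [0.0323, 0.0, 0.0001]
4 [0.035, -0.915, 0.157] [0.0323, 0.0, 0.0001]
5 [0.035, -0.906, 0.203] [0.0323, 0.0, 0.0001]
6 [0.035, -0.894, 0.249] [0.0323, 0.0, 0.0001]
7 [0.035, -0.881, 0.294] [0.0323, 0.0, 0.0001]
8 [0.035, -0.865, 0.338] [0.0323, 0.0, 0.0001]
9 [0.034, -0.846, 0.382] [0.0323, 0.0, 0.0001]
10 [0.034, -0.826, 0.424] [0.0323, 0.0, 0.0001]
11 [0.034, -0.803, 0.466] [0.0323, 0.0, 0.0001]
12 [0.034, -0.779, 0.506] [0.0323, 0.0, 0.0001]
13 [0.034, -0.752, 0.545] [0.0323, 0.0, 0.0001]
14 [0.034, -0.723, 0.582] [0.0323, 0.0, 0.0001]
15 [0.034, -0.693, 0.618] [0.0323, 0.0, 0.0001]
16 [0.033, -0.661, 0.652] [0.0323, 0.0, 0.0001]
17 [0.033, -0.627, 0.685] [0.0323, 0.0, 0.0001]
18 [0.033, -0.591, 0.716] [0.0323, 0.0, 0.0001]
19 [0.033, -0.554, 0.745] [0.0323, 0.0, 0.0001]
20 [0.033, -0.516, 0.772] [0.0323, 0.0, 0.0001]
21 [0.033, -0.476, 0.797] [0.0323, 0.0, 0.0001]
22 [0.033, -0.435, 0.82] [0.0323, 0.0, 0.0001]
```

```bash
python3 p.py 480 90 120 -31
```

```text
t 17.43 pos [420.3 343.5 108.8] yaw 2.2 d [  59.7 -253.5   11.2] w deg [33.2 -0.   0.2] grip 0.498 F [0.  0.7 0.7] n 11
0 [-0.038, -0.93, 0.182] [0.0335, -0.0, 0.0002]
1 [-0.038, -0.919, 0.23] [0.0335, -0.0, 0.0002]
2 [-0.039, -0.905, 0.278] [0.0335, -0.0, 0.0002]
3 [-0.039, -0.889, 0.326] [0.0335, -0.0, 0.0002]
4 [-0.039, -0.871, 0.372] [0.0335, -0.0, 0.0002]
5 [-0.039, -0.85, 0.417] [0.0335, -0.0, 0.0002]
6 [-0.04, -0.827, 0.462] [0.0335, -0.0, 0.0002]
7 [-0.04, -0.802, 0.504] [0.0335, -0.0, 0.0002]
8 [-0.04, -0.774, 0.546] [0.0335, -0.0, 0.0002]
9 [-0.04, -0.744, 0.586] [0.0335, -0.0, 0.0002]
10 [-0.041, -0.712, 0.624] [0.0335, -0.0, 0.0002]
```

Call:
play_rows([
  {"claw":0.5,"linear":[0,-0.93,0.18],"rotation":[0.034,0,0]},
  {"claw":0.5,"linear":[0,-0.92,0.23],"rotation":[0.034,0,0]},
  {"claw":0.5,"linear":[0,-0.9,0.28],"rotation":[0.034,0,0]},
  {"claw":0.5,"linear":[0,-0.89,0.33],"rotation":[0.034,0,0]},
  {"claw":0.5,"linear":[0,-0.87,0.37],"rotation":[0.034,0,0]},
  {"claw":0.5,"linear":[0,-0.85,0.42],"rotation":[0.034,0,0]},
  {"claw":0.5,"linear":[0,-0.83,0.46],"rotation":[0.034,0,0]},
  {"claw":0.5,"linear":[0,-0.8,0.5],"rotation":[0.034,0,0]},
  {"claw":0.5,"linear":[0,-0.77,0.55],"rotation":[0.034,0,0]},
  {"claw":0.5,"linear":[0,-0.74,0.59],"rotation":[0.034,0,0]},
])

```text
time: 18.27
position: [0.4719, 0.0935, 0.1113]
tool_rot: [0.429, 1.53, -0.424]
ft_force: [-0.0, -1.2, -0.1]
grip_width: 0.498
```

```bash
python3 p.py 423 -190.4 80 -64.7
```

```text
t 18.27 pos [471.9  93.5 111.3] yaw -31.2 d [ -48.9 -283.9  -31.3] w deg [33.5 -0.2 -0.1] grip 0.498 F [-0.  -1.2 -0.1] n 13
0 [0.094, -0.825, 0.324] [0.0286, -0.0001, -0.0001]
1 [0.094, -0.81, 0.36] [0.0286, -0.0001, -0.0001]
2 [0.094, -0.793, 0.397] [0.0286, -0.0001, -0.0001]
3 [0.094, -0.774, 0.432] [0.0286, -0.0001, -0.0001]
4 [0.094, -0.754, 0.466] [0.0286, -0.0001, -0.0001]
5 [0.095, -0.732, 0.5] [0.0286, -0.0001, -0.0001]
6 [0.095, -0.709, 0.532] [0.0286, -0.0001, -0.0001]
7 [0.095, -0.684, 0.563] [0.0286, -0.0001, -0.0001]
8 [0.095, -0.658, 0.594] [0.0286, -0.0001, -0.0001]
9 [0.096, -0.631, 0.623] [0.0286, -0.0001, -0.0001]
10 [0.096, -0.602, 0.65] [0.0286, -0.0001, -0.0001]
11 [0.096, -0.572, 0.677] [0.0286, -0.0001, -0.0001]
12 [0.096, -0.541, 0.702] [0.0286, -0.0001, -0.0001]
```

Call:
play_rows([
  {"claw":0.5,"linear":[0.09,-0.82,0.32],"rotation":[0.029,0,0]},
  {"claw":0.5,"linear":[0.09,-0.81,0.36],"rotation":[0.029,0,0]},
  {"claw":0.5,"linear":[0.09,-0.79,0.4],"rotation":[0.029,0,0]},
  {"claw":0.5,"linear":[0.09,-0.77,0.43],"rotation":[0.029,0,0]},
  {"claw":0.5,"linear":[0.09,-0.75,0.47],"rotation":[0.029,0,0]},
  {"claw":0.5,"linear":[0.09,-0.73,0.5],"rotation":[0.029,0,0]},
  {"claw":0.5,"linear":[0.09,-0.71,0.53],"rotation":[0.029,0,0]},
  {"claw":0.5,"linear":[0.09,-0.68,0.56],"rotation":[0.029,0,0]},
  {"claw":0.5,"linear":[0.09,-0.66,0.59],"rotation":[0.029,0,0]},
  {"claw":0.5,"linear":[0.09,-0.63,0.62],"rotation":[0.029,0,0]},
])

```text
time: 19.1
position: [0.4158, -0.1471, 0.083]
tool_rot: [0.826, 1.419, -0.82]
ft_force: [0.2, 0.3, -0.4]
grip_width: 0.5
```

Call:
play_rows([
  {"claw":0.4,"linear":[0.09,-0.5,0.5],"rotation":[0.029,0,0]},
  {"claw":0.4,"linear":[0.05,-0.3,0.3],"rotation":[0.02,0,0]},
  {"claw":0.4,"linear":[0,0,0],"rotation":[0,0,0]},
  {"claw":0.4,"linear":[0,0,0],"rotation":[0,0,0]},
])

```text
time: 19.43
position: [0.4018, -0.1812, 0.0776]
tool_rot: [0.901, 1.391, -0.895]
ft_force: [0.5, 0.1, -0.4]
grip_width: 0.593
```

```bash
python3 p.py 423 -190.4 4 -64.7
python3 -c "
from h import *
overlay('pics/w2.png',(423,-190.4),25.3,80,14,.014)"
```

```text
t 19.43 pos [ 401.8 -181.2   77.6] yaw -66.1 d [ 21.2  -9.2 -73.6] w deg [-1.4 -0.7  0.2] grip 0.593 F [ 0.5  0.1 -0.4] n 4
0 [0.733, 0.159, 0.179] [-0.0038, -0.0019, 0.0006]
1 =
2 =
3 [0.735, 0.154, 0.176] [-0.0038, -0.0019, 0.0006]
```

View pics/w2.png

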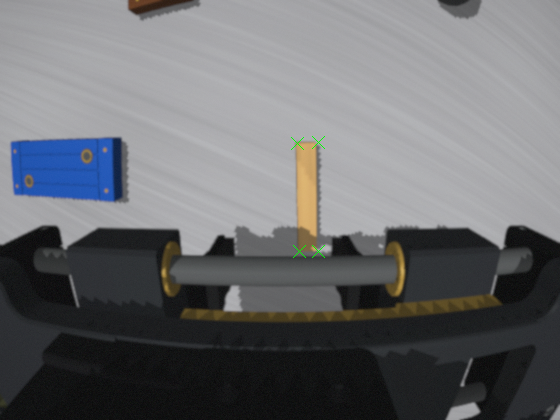

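The overlay sits on stick b at (297–318, 142), so its pose is confirmed.

Call:
play_rows([
  {"claw":0.4,"linear":[0.4,0.16,0.18],"rotation":[-0.004,-0.002,0]},
  {"claw":0.4,"linear":[0.4,0.16,0.18],"rotation":[-0.004,-0.002,0]},
  {"claw":0.4,"linear":[0.5,0.16,0.18],"rotation":[-0.004,-0.002,0]},
  {"claw":0.4,"linear":[0.5,0.16,0.18],"rotation":[-0.004,-0.002,0]},
  {"claw":0.4,"linear":[0.3,0,0],"rotation":[0,0,0]},
  {"claw":0.4,"linear":[0.1,0,0],"rotation":[0,0,0]},
  {"claw":0.4,"linear":[0,0,0],"rotation":[0,0,0]},
  {"claw":0.4,"linear":[0,0,0],"rotation":[0,0,0]},
])

```text
time: 20.15
position: [0.4287, -0.1806, 0.0204]
tool_rot: [0.863, 1.396, -0.861]
ft_force: [0.5, -0.5, 0.4]
grip_width: 0.601
```

```bash
python3 p.py 423 -190.4 4 -64.7
```

```text
t 20.15 pos [ 428.7 -180.6   20.4] yaw -63.5 d [ -5.7  -9.8 -16.4] w deg [ 1.2 -0.2  0. ] grip 0.601 F [ 0.5 -0.5  0.4] n 1
0 [0.657, -0.38, 0.252] [0.0137, -0.0017, 0.0002]
```

Call:
play_rows([
  {"claw":0.4,"linear":[0,-0.2,0.13],"rotation":[0.007,0,0]},
  {"claw":0.4,"linear":[0.1,-0.18,0.12],"rotation":[0.006,0,0]},
  {"claw":0.4,"linear":[0.2,0,0],"rotation":[0,0,0]},
  {"claw":0.4,"linear":[0.2,0,0],"rotation":[0,0,0]},
  {"claw":0.4,"linear":[0.1,0,0],"rotation":[0,0,0]},
  {"claw":0.4,"linear":[0,0,0],"rotation":[0,0,0]},
  {"claw":0.4,"linear":[0,0,0],"rotation":[0,0,0]},
])

```text
time: 20.73
position: [0.423, -0.1911, 0.0058]
tool_rot: [0.884, 1.386, -0.876]
ft_force: [-0.1, 0.3, -0.6]
grip_width: 0.603
```

```bash
python3 p.py 423 -190.4 4 -64.7
```

```text
t 20.73 pos [ 423.  -191.1    5.8] yaw -64.8 d [-0.   0.7 -1.8] w deg [-0.1 -0.1 -0.2] grip 0.603 F [-0.1  0.3 -0.6] n 1
0 [0.072, 0.011, -0.027] [-0.0012, -0.0017, -0.0026]
```

Call:
play_rows([
  {"claw":1,"linear":[0.06,0,0],"rotation":[0,0,0]},
  {"claw":1,"linear":[0,0,0],"rotation":[0,0,0]},
  {"claw":1,"linear":[0,0,0],"rotation":[0,0,0]},
  {"claw":1,"linear":[0,0,0],"rotation":[0,0,0]},
  {"claw":1,"linear":[0,0,0],"rotation":[0,0,0]},
  {"claw":1,"linear":[0,0,0],"rotation":[0,0,0]},
  {"claw":1,"linear":[0,0,0],"rotation":[0,0,0]},
  {"claw":1,"linear":[0,0,0],"rotation":[0,0,0]},
  {"claw":1,"linear":[0,0,0],"rotation":[0,0,0]},
  {"claw":1,"linear":[0,0,0],"rotation":[0,0,0]},
], newtons=12)

```text
time: 21.57
position: [0.4236, -0.1909, 0.0044]
tool_rot: [0.883, 1.385, -0.875]
ft_force: [-1.1, 0.1, -0.8]
grip_width: 0.16
```

Call:
play_rows([
  {"claw":1,"linear":[-0.4,0,0],"rotation":[0,0,0]},
  {"claw":1,"linear":[-0.8,0,0],"rotation":[0,0,0]},
  {"claw":1,"linear":[-0.8,0,0],"rotation":[-0.03,0,0]},
  {"claw":1,"linear":[-0.8,0,0],"rotation":[-0.03,0,0]},
  {"claw":1,"linear":[-0.6,0,0],"rotation":[-0.03,0,0]},
])

```text
time: 21.98
position: [0.4194, -0.1917, 0.0914]
tool_rot: [0.769, 1.437, -0.771]
ft_force: [0.3, -0.5, -0.1]
grip_width: 0.158
```

```bash
python3 p.py 480 40 110 -22
```

```text
t 21.98 pos [ 419.4 -191.7   91.4] yaw -56.6 d [ 60.6 231.7  18.6] w deg [-34.6  -0.4   0.1] grip 0.158 F [ 0.3 -0.5 -0.1] n 11
0 [-0.067, 0.648, -0.582] [-0.0349, -0.0004, 0.0001]
1 [-0.067, 0.679, -0.546] [-0.0349, -0.0004, 0.0001]
2 [-0.067, 0.708, -0.508] [-0.0349, -0.0004, 0.0001]
3 [-0.068, 0.735, -0.468] [-0.0349, -0.0004, 0.0001]
4 [-0.068, 0.759, -0.427] [-0.0349, -0.0004, 0.0001]
5 [-0.068, 0.781, -0.385] [-0.0349, -0.0004, 0.0001]
6 [-0.068, 0.801, -0.341] [-0.0349, -0.0004, 0.0001]
7 [-0.068, 0.819, -0.297] [-0.0349, -0.0004, 0.0001]
8 [-0.068, 0.834, -0.251] [-0.0349, -0.0004, 0.0001]
9 [-0.068, 0.846, -0.205] [-0.0349, -0.0004, 0.0001]
10 [-0.068, 0.856, -0.159] [-0.0349, -0.0004, 0.0001]
```

Call:
play_rows([
  {"claw":1,"linear":[-0.04,0.65,-0.58],"rotation":[-0.035,0,0]},
  {"claw":1,"linear":[-0.04,0.68,-0.55],"rotation":[-0.035,0,0]},
  {"claw":1,"linear":[-0.04,0.71,-0.51],"rotation":[-0.035,0,0]},
  {"claw":1,"linear":[-0.04,0.73,-0.47],"rotation":[-0.035,0,0]},
  {"claw":1,"linear":[-0.04,0.76,-0.43],"rotation":[-0.035,0,0]},
  {"claw":1,"linear":[-0.04,0.78,-0.39],"rotation":[-0.035,0,0]},
  {"claw":1,"linear":[-0.04,0.8,-0.34],"rotation":[-0.035,0,0]},
  {"claw":1,"linear":[-0.04,0.82,-0.3],"rotation":[-0.035,0,0]},
  {"claw":1,"linear":[-0.04,0.83,-0.25],"rotation":[-0.035,0,0]},
  {"claw":1,"linear":[-0.04,0.85,-0.2],"rotation":[-0.035,0,0]},
])

```text
time: 22.82
position: [0.4761, 0.0295, 0.1102]
tool_rot: [0.321, 1.543, -0.316]
ft_force: [0.0, -0.1, -0.1]
grip_width: 0.158
```

```bash
python3 p.py 500.2 361.5 100 11.5
```

```text
t 22.82 pos [476.1  29.5 110.2] yaw -23.3 d [ 24.1 332.  -10.2] w deg [-34.8   0.3  -0.2] grip 0.158 F [ 0.  -0.1 -0.1] n 14
0 [0.032, 0.899, -0.312] [-0.0276, 0.0002, -0.0001]
1 [0.032, 0.911, -0.272] [-0.0276, 0.0002, -0.0001]
2 [0.032, 0.922, -0.233] [-0.0276, 0.0002, -0.0001]
3 [0.032, 0.931, -0.193] [-0.0276, 0.0002, -0.0001]
4 [0.032, 0.939, -0.152] [-0.0276, 0.0002, -0.0001]
5 [0.031, 0.945, -0.111] [-0.0276, 0.0002, -0.0001]
6 [0.031, 0.949, -0.07] [-0.0276, 0.0002, -0.0001]
7 [0.031, 0.951, -0.029] [-0.0276, 0.0002, -0.0001]
8 [0.031, 0.951, 0.012] [-0.0276, 0.0002, -0.0001]
9 [0.031, 0.95, 0.054] [-0.0276, 0.0002, -0.0001]
10 [0.03, 0.946, 0.095] [-0.0276, 0.0002, -0.0001]
11 [0.03, 0.941, 0.136] [-0.0276, 0.0002, -0.0001]
12 [0.03, 0.935, 0.176] [-0.0276, 0.0002, -0.0001]
13 [0.03, 0.926, 0.217] [-0.0276, 0.0002, -0.0001]
```

Call:
play_rows([
  {"claw":1,"linear":[0.04,0.9,-0.31],"rotation":[-0.028,0,0]},
  {"claw":1,"linear":[0.04,0.91,-0.27],"rotation":[-0.028,0,0]},
  {"claw":1,"linear":[0.04,0.92,-0.23],"rotation":[-0.028,0,0]},
  {"claw":1,"linear":[0.04,0.93,-0.19],"rotation":[-0.028,0,0]},
  {"claw":1,"linear":[0.04,0.94,-0.15],"rotation":[-0.028,0,0]},
  {"claw":1,"linear":[0.04,0.95,-0.11],"rotation":[-0.028,0,0]},
  {"claw":1,"linear":[0.04,0.95,-0.07],"rotation":[-0.028,0,0]},
  {"claw":1,"linear":[0.04,0.95,-0.03],"rotation":[-0.028,0,0]},
  {"claw":1,"linear":[0.04,0.95,0.01],"rotation":[-0.028,0,0]},
  {"claw":1,"linear":[0.04,0.95,0.05],"rotation":[-0.028,0,0]},
])

```text
time: 23.65
position: [0.4871, 0.2933, 0.0986]
tool_rot: [-0.066, 1.566, 0.068]
ft_force: [1.8, 0.3, 1.1]
grip_width: 0.156
```

Call:
play_rows([
  {"claw":1,"linear":[0.04,0.9,0.1],"rotation":[-0.028,0,0]},
  {"claw":1,"linear":[0.04,0.8,0.14],"rotation":[-0.028,0,0]},
  {"claw":1,"linear":[0.04,0.5,0.1],"rotation":[-0.028,0,0]},
  {"claw":1,"linear":[0,0.2,0.1],"rotation":[-0.01,0,0]},
  {"claw":1,"linear":[0,0,0],"rotation":[0,0,0]},
  {"claw":1,"linear":[0,0,0],"rotation":[0,0,0]},
])

```text
time: 24.15
position: [0.4842, 0.3728, 0.0915]
tool_rot: [-0.206, 1.562, 0.209]
ft_force: [-0.4, 0.5, -0.0]
grip_width: 0.159
```

```bash
python3 p.py 500.2 361.5 46 11.5
```

```text
t 24.15 pos [484.2 372.8  91.5] yaw 15.2 d [ 16.  -11.3 -45.5] w deg [ 3.7 -0.1 -0.1] grip 0.159 F [-0.4  0.5 -0. ] n 3
0 [0.606, -0.202, 0.168] [0.0136, -0.0002, -0.0005]
1 [0.607, -0.198, 0.172] [0.0136, -0.0002, -0.0005]
2 [0.607, -0.194, 0.176] [0.0136, -0.0002, -0.0005]
```

Call:
play_rows([
  {"claw":1,"linear":[0.2,-0.2,0.17],"rotation":[0.014,0,0]},
  {"claw":1,"linear":[0.3,-0.2,0.17],"rotation":[0.014,0,0]},
  {"claw":1,"linear":[0.4,-0.18,0.16],"rotation":[0.012,0,0]},
  {"claw":1,"linear":[0.3,0,0],"rotation":[0,0,0]},
  {"claw":1,"linear":[0.2,0,0],"rotation":[0,0,0]},
  {"claw":1,"linear":[0,0,0],"rotation":[0,0,0]},
  {"claw":1,"linear":[0,0,0],"rotation":[0,0,0]},
])

```text
time: 24.73
position: [0.503, 0.3534, 0.0517]
tool_rot: [-0.146, 1.569, 0.143]
ft_force: [-0.3, 0.8, -0.5]
grip_width: 0.157
```

```bash
python3 p.py 500.2 361.5 46 11.5
```

```text
t 24.73 pos [503.  353.4  51.7] yaw 10.6 d [-2.8  8.1 -5.7] w deg [-0.9 -0.2  0.1] grip 0.157 F [-0.3  0.8 -0.5] n 1
0 [0.228, 0.339, -0.051] [-0.0104, -0.0017, 0.001]
```

Call:
play_rows([
  {"claw":1,"linear":[0,0.17,-0.03],"rotation":[-0.005,0,0]},
  {"claw":1,"linear":[0,0.15,-0.02],"rotation":[-0.005,0,0]},
  {"claw":1,"linear":[0.06,0,0],"rotation":[0,0,0]},
  {"claw":1,"linear":[0.06,0,0],"rotation":[0,0,0]},
  {"claw":1,"linear":[0.06,0,0],"rotation":[0,0,0]},
  {"claw":1,"linear":[0,0,0],"rotation":[0,0,0]},
  {"claw":1,"linear":[0,0,0],"rotation":[0,0,0]},
])

```text
time: 25.32
position: [0.4996, 0.3638, 0.0481]
tool_rot: [-0.16, 1.566, 0.161]
ft_force: [-0.0, 0.0, -0.9]
grip_width: 0.16
```

```bash
python3 p.py 500.2 361.5 46 11.5
```

```text
t 25.32 pos [499.6 363.8  48.1] yaw 11.7 d [ 0.6 -2.3 -2.1] w deg [ 0.2 -0.1 -0. ] grip 0.16 F [-0.   0.  -0.9] n 1
0 [0.082, -0.095, 0.004] [0.0022, -0.0008, -0.0004]
```

Call:
play_rows([
  {"claw":1,"linear":[0.06,-0.08,0],"rotation":[0,0,0]},
  {"claw":1,"linear":[0.03,0,0],"rotation":[0,0,0]},
  {"claw":1,"linear":[0,0,0],"rotation":[0,0,0]},
  {"claw":0.5,"linear":[0,0,0],"rotation":[0,0,0]},
  {"claw":0.5,"linear":[0,0,0],"rotation":[0,0,0]},
  {"claw":0.5,"linear":[0,0,0],"rotation":[0,0,0]},
  {"claw":0.5,"linear":[0,0,0],"rotation":[0,0,0]},
  {"claw":0.5,"linear":[0,0,0],"rotation":[0,0,0]},
])

```text
time: 25.98
position: [0.5007, 0.3614, 0.0462]
tool_rot: [-0.159, 1.565, 0.16]
ft_force: [-0.0, 0.8, 0.4]
grip_width: 0.444
```

Call:
play_rows([
  {"claw":0.5,"linear":[-0.4,0,0],"rotation":[0,0,0]},
  {"claw":0.5,"linear":[-0.8,0,0],"rotation":[0,0,0]},
  {"claw":0.2,"linear":[-0.8,0,0],"rotation":[0.04,0,0]},
  {"claw":0,"linear":[-0.5,0,0],"rotation":[0.06,0,0]},
])

```text
time: 26.32
position: [0.4982, 0.3594, 0.1083]
tool_rot: [-0.037, 1.578, 0.03]
ft_force: [-0.0, 0.1, 0.1]
grip_width: 0.579
```

```bash
python3 p.py 567.5 0.2 90 -59.9
```

```text
t 26.32 pos [498.2 359.4 108.3] yaw 2.4 d [  69.3 -359.2  -18.3] w deg [62.3 -0.2  0.5] grip 0.579 F [-0.   0.1  0.1] n 16
0 [0.049, -0.904, 0.135] [0.0433, -0.0002, 0.0003]
1 [0.049, -0.893, 0.196] [0.0433, -0.0002, 0.0003]
2 [0.048, -0.878, 0.257] [0.0433, -0.0002, 0.0003]
3 [0.048, -0.858, 0.316] [0.0433, -0.0002, 0.0003]
4 [0.048, -0.835, 0.373] [0.0433, -0.0002, 0.0003]
5 [0.047, -0.808, 0.429] [0.0433, -0.0002, 0.0003]
6 [0.047, -0.777, 0.483] [0.0433, -0.0002, 0.0003]
7 [0.047, -0.742, 0.535] [0.0433, -0.0002, 0.0003]
8 [0.046, -0.704, 0.584] [0.0433, -0.0002, 0.0003]
9 [0.046, -0.663, 0.63] [0.0433, -0.0002, 0.0003]
10 [0.046, -0.618, 0.674] [0.0433, -0.0002, 0.0003]
11 [0.046, -0.571, 0.714] [0.0433, -0.0002, 0.0003]
12 [0.046, -0.521, 0.751] [0.0433, -0.0002, 0.0003]
13 [0.046, -0.469, 0.785] [0.0433, -0.0002, 0.0003]
14 [0.046, -0.415, 0.815] [0.0433, -0.0002, 0.0003]
15 [0.046, -0.358, 0.841] [0.0433, -0.0002, 0.0003]
```

Call:
play_rows([
  {"claw":0,"linear":[0,-0.9,0.13],"rotation":[0.043,0,0]},
  {"claw":0,"linear":[0,-0.89,0.2],"rotation":[0.043,0,0]},
  {"claw":0,"linear":[0,-0.88,0.26],"rotation":[0.043,0,0]},
  {"claw":0,"linear":[0,-0.86,0.32],"rotation":[0.043,0,0]},
  {"claw":0,"linear":[0,-0.83,0.37],"rotation":[0.043,0,0]},
  {"claw":0,"linear":[0,-0.81,0.43],"rotation":[0.043,0,0]},
  {"claw":0,"linear":[0.05,-0.78,0.48],"rotation":[0.043,0,0]},
  {"claw":0,"linear":[0.05,-0.74,0.53],"rotation":[0.043,0,0]},
  {"claw":0,"linear":[0.05,-0.7,0.58],"rotation":[0.043,0,0]},
  {"claw":0,"linear":[0.05,-0.66,0.63],"rotation":[0.043,0,0]},
])

```text
time: 27.15
position: [0.5436, 0.1375, 0.1164]
tool_rot: [0.523, 1.507, -0.502]
ft_force: [0.4, 0.0, -0.3]
grip_width: 1.001
```

Call:
play_rows([
  {"claw":0,"linear":[0.05,-0.62,0.67],"rotation":[0.043,0,0]},
  {"claw":0,"linear":[0.05,-0.57,0.71],"rotation":[0.043,0,0]},
  {"claw":0,"linear":[0.05,-0.52,0.75],"rotation":[0.043,0,0]},
  {"claw":0,"linear":[0.05,-0.4,0.6],"rotation":[0.043,0,0]},
  {"claw":0,"linear":[0.05,-0.2,0.4],"rotation":[0.043,0,0]},
  {"claw":0,"linear":[0,0,0],"rotation":[0,0,0]},
  {"claw":0,"linear":[0,0,0],"rotation":[0,0,0]},
])

```text
time: 27.73
position: [0.561, 0.0235, 0.1109]
tool_rot: [0.819, 1.412, -0.796]
ft_force: [0.2, -0.1, 0.3]
grip_width: 0.998
```

```bash
python3 p.py 567.5 0.2 4 -59.9
python3 -c "
from h import *
a=get_image('top')[190:310,80:180];cv2.imwrite('pics/t3.png',cv2.resize(a,None,fx=5,fy=5,interpolation=2))"
```

```text
t 27.73 pos [561.   23.5 110.9] yaw -59.4 d [   6.5  -23.3 -106.9] w deg [ 0.5 -0.2 -0.8] grip 0.998 F [ 0.2 -0.1  0.3] n 5
0 [0.854, -0.062, 0.191] [0.0011, -0.0005, -0.0017]
1 =
2 [0.854, -0.057, 0.189] [0.0011, -0.0005, -0.0017]
3 [0.855, -0.054, 0.189] [0.0011, -0.0005, -0.0017]
4 [0.855, -0.051, 0.188] [0.0011, -0.0005, -0.0017]
```

View pics/t3.png

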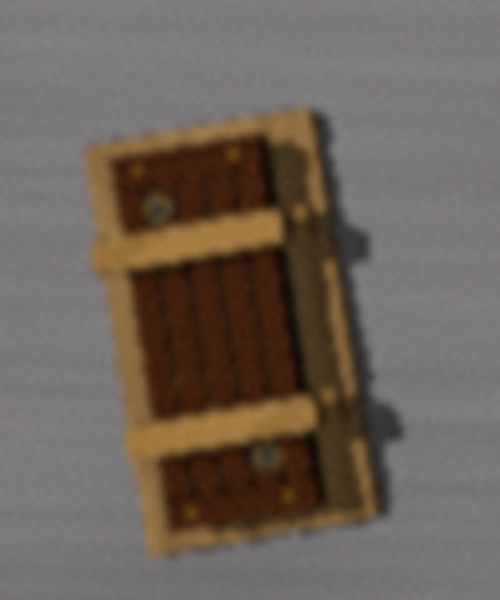

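Both sticks lie square across the cover, centred at crop (187,241) and (222,428). I'll check those numbers and carry on down to the small cover.

```bash
python3 -c "
from h import *
for u,v in ((187,241),(222,428)):
    q=px2w('top',80+u/5-.4,190+v/5-.4,.056)[:2]*1000-[461,353.5];a=np.radians(11.5);print(q@np.array([[np.cos(a),-np.sin(a)],[np.sin(a),np.cos(a)]]))"
```

```text
[39.52660738 -0.49450703]
[-39.52791821  -2.24191054]
```

Call:
play_rows([
  {"claw":0,"linear":[0.5,-0.06,0.19],"rotation":[0,0,-0.002]},
  {"claw":0,"linear":[0.7,-0.06,0.19],"rotation":[0,0,-0.002]},
  {"claw":0,"linear":[0.7,-0.06,0.19],"rotation":[0,0,-0.002]},
  {"claw":0,"linear":[0.6,-0.05,0.19],"rotation":[0,0,0]},
  {"claw":0,"linear":[0.4,-0.05,0.1],"rotation":[0,0,0]},
  {"claw":0,"linear":[0.2,0,0],"rotation":[0,0,0]},
  {"claw":0,"linear":[0,0,0],"rotation":[0,0,0]},
  {"claw":0,"linear":[0,0,0],"rotation":[0,0,0]},
])

```text
time: 28.45
position: [0.5666, 0.0091, 0.0259]
tool_rot: [0.8, 1.426, -0.789]
ft_force: [0.2, 0.2, 0.2]
grip_width: 1.001
```

```bash
python3 p.py 567.5 0.2 4 -59.9
```

```text
t 28.45 pos [566.6   9.1  25.9] yaw -58.4 d [  0.9  -8.9 -21.9] w deg [ 1.5 -0.4 -0.2] grip 1.001 F [0.2 0.2 0.2] n 1
0 [0.874, -0.157, 0.329] [0.0167, -0.0049, -0.0025]
```

Call:
play_rows([
  {"claw":0,"linear":[0.05,-0.08,0.16],"rotation":[0.008,-0.003,0]},
  {"claw":0,"linear":[0.15,-0.07,0.15],"rotation":[0.008,-0.003,0]},
  {"claw":0,"linear":[0.25,0,0],"rotation":[0,0,0]},
  {"claw":0,"linear":[0.2,0,0],"rotation":[0,0,0]},
  {"claw":0,"linear":[0.1,0,0],"rotation":[0,0,0]},
  {"claw":0,"linear":[0.05,0,0],"rotation":[0,0,0]},
  {"claw":0,"linear":[0,0,0],"rotation":[0,0,0]},
  {"claw":0,"linear":[0,0,0],"rotation":[0,0,0]},
])

```text
time: 29.12
position: [0.5697, 0.0014, 0.0064]
tool_rot: [0.818, 1.406, -0.808]
ft_force: [-0.0, -0.5, -0.1]
grip_width: 0.997
```

```bash
python3 p.py 567.5 0.2 4 -59.9
```

```text
t 29.12 pos [569.7   1.4   6.4] yaw -59.9 d [-2.2 -1.2 -2.4] w deg [ 0.   0.2 -0.5] grip 0.997 F [-0.  -0.5 -0.1] n 1
0 [0.097, -0.1, -0.003] [0.0005, 0.0021, -0.0058]
```

Call:
play_rows([
  {"claw":0.2,"linear":[0.08,-0.09,0],"rotation":[0,0.001,-0.004]},
  {"claw":1,"linear":[0,0,0],"rotation":[0,0,0]},
  {"claw":1,"linear":[0,0,0],"rotation":[0,0,0]},
  {"claw":1,"linear":[0,0,0],"rotation":[0,0,0]},
  {"claw":1,"linear":[0,0,0],"rotation":[0,0,0]},
  {"claw":1,"linear":[0,0,0],"rotation":[0,0,0]},
  {"claw":1,"linear":[0,0,0],"rotation":[0,0,0]},
  {"claw":1,"linear":[0,0,0],"rotation":[0,0,0]},
  {"claw":1,"linear":[0,0,0],"rotation":[0,0,0]},
  {"claw":1,"linear":[0,0,0],"rotation":[0,0,0]},
], newtons=20)

```text
time: 29.95
position: [0.568, 0.0003, 0.0048]
tool_rot: [0.815, 1.41, -0.811]
ft_force: [-0.4, 0.2, -0.9]
grip_width: 0.569
```

Call:
play_rows([
  {"claw":1,"linear":[-0.3,0,0],"rotation":[0,0,0]},
  {"claw":1,"linear":[-0.6,0,0],"rotation":[0,0,0]},
  {"claw":1,"linear":[-0.9,0,0],"rotation":[0,0,0]},
  {"claw":1,"linear":[-0.9,0,0],"rotation":[0,0,0]},
  {"claw":1,"linear":[-0.9,0,0],"rotation":[0,0,0]},
  {"claw":1,"linear":[-0.6,0,0],"rotation":[0,0,0]},
])

```text
time: 30.45
position: [0.5633, -0.0005, 0.1111]
tool_rot: [0.81, 1.418, -0.82]
ft_force: [0.2, 0.3, -0.4]
grip_width: 0.571
```

```bash
python3 p.py 461 353.5 125 -78.5
```

```text
t 30.45 pos [ 5.633e+02 -5.000e-01  1.111e+02] yaw -59.9 d [-102.3  354.    13.9] w deg [18.6  0.   0.4] grip 0.571 F [ 0.2  0.3 -0.4] n 16
0 [-0.035, 0.222, -0.894] [0.0129, 0.0, 0.0003]
1 [-0.035, 0.204, -0.898] [0.0129, 0.0, 0.0003]
2 [-0.035, 0.186, -0.902] [0.0129, 0.0, 0.0003]
3 [-0.035, 0.167, -0.906] [0.0129, 0.0, 0.0003]
4 [-0.035, 0.149, -0.909] [0.0129, 0.0, 0.0003]
5 [-0.035, 0.13, -0.912] [0.0129, 0.0, 0.0003]
6 [-0.035, 0.112, -0.914] [0.0129, 0.0, 0.0003]
7 [-0.035, 0.093, -0.916] [0.0129, 0.0, 0.0003]
8 [-0.035, 0.075, -0.918] [0.0129, 0.0, 0.0003]
9 [-0.035, 0.056, -0.919] [0.0129, 0.0, 0.0003]
10 [-0.035, 0.038, -0.92] [0.0129, 0.0, 0.0003]
11 [-0.035, 0.019, -0.921] [0.0129, 0.0, 0.0003]
12 [-0.035, 0.0, -0.921] [0.0129, 0.0, 0.0003]
13 [-0.035, -0.018, -0.921] [0.0129, 0.0, 0.0003]
14 [-0.035, -0.037, -0.92] [0.0129, 0.0, 0.0003]
15 [-0.035, -0.056, -0.919] [0.0129, 0.0, 0.0003]
```

Call:
play_rows([
  {"claw":1,"linear":[-0.03,0.22,-0.89],"rotation":[0.013,0,0]},
  {"claw":1,"linear":[-0.03,0.2,-0.9],"rotation":[0.013,0,0]},
  {"claw":1,"linear":[-0.03,0.19,-0.9],"rotation":[0.013,0,0]},
  {"claw":1,"linear":[-0.03,0.17,-0.91],"rotation":[0.013,0,0]},
  {"claw":1,"linear":[-0.03,0.15,-0.91],"rotation":[0.013,0,0]},
  {"claw":1,"linear":[-0.03,0.13,-0.91],"rotation":[0.013,0,0]},
  {"claw":1,"linear":[-0.03,0.11,-0.91],"rotation":[0.013,0,0]},
  {"claw":1,"linear":[-0.03,0.09,-0.92],"rotation":[0.013,0,0]},
  {"claw":1,"linear":[-0.03,0.07,-0.92],"rotation":[0.013,0,0]},
  {"claw":1,"linear":[-0.03,0.06,-0.92],"rotation":[0.013,0,0]},
])

```text
time: 31.28
position: [0.5047, 0.2208, 0.1303]
tool_rot: [0.993, 1.327, -0.986]
ft_force: [0.4, -0.1, -0.5]
grip_width: 0.573
```

Call:
play_rows([
  {"claw":1,"linear":[0,0.04,-0.92],"rotation":[0.013,0,0]},
  {"claw":1,"linear":[0,0.02,-0.9],"rotation":[0.013,0,0]},
  {"claw":1,"linear":[0,0,-0.8],"rotation":[0.013,0,0]},
  {"claw":1,"linear":[0,-0.02,-0.6],"rotation":[0.013,0,0]},
  {"claw":1,"linear":[0,0,-0.3],"rotation":[0.01,0,0]},
  {"claw":1,"linear":[0,0,0],"rotation":[0,0,0]},
  {"claw":1,"linear":[0,0,0],"rotation":[0,0,0]},
])

```text
time: 31.87
position: [0.4785, 0.3169, 0.1336]
tool_rot: [1.067, 1.293, -1.054]
ft_force: [0.5, -1.0, -0.8]
grip_width: 0.571
```

```bash
python3 p.py 461 353.5 68 -78.5
```

```text
t 31.87 pos [478.5 316.9 133.6] yaw -78.6 d [-17.5  36.6 -65.6] w deg [-0.1 -0.1 -0.5] grip 0.571 F [ 0.5 -1.  -0.8] n 4
0 [0.656, -0.105, -0.392] [-0.0002, -0.0003, -0.0014]
1 =
2 =
3 [0.656, -0.1, -0.393] [-0.0002, -0.0003, -0.0014]
```

Call:
play_rows([
  {"claw":1,"linear":[0.4,-0.1,-0.39],"rotation":[0,0,-0.002]},
  {"claw":1,"linear":[0.6,-0.1,-0.39],"rotation":[0,0,-0.002]},
  {"claw":1,"linear":[0.5,-0.1,-0.39],"rotation":[0,0,-0.001]},
  {"claw":1,"linear":[0.4,-0.1,-0.35],"rotation":[0,0,0]},
  {"claw":1,"linear":[0.3,0,0],"rotation":[0,0,0]},
  {"claw":1,"linear":[0.1,0,0],"rotation":[0,0,0]},
  {"claw":1,"linear":[0,0,0],"rotation":[0,0,0]},
  {"claw":1,"linear":[0,0,0],"rotation":[0,0,0]},
])

```text
time: 32.53
position: [0.4592, 0.3515, 0.0677]
tool_rot: [1.06, 1.296, -1.067]
ft_force: [-0.1, -0.6, -0.2]
grip_width: 0.575
```

```bash
python3 p.py 461 353.5 61 -78.5
```

```text
t 32.53 pos [459.2 351.5  67.7] yaw -78.8 d [ 1.8  2.  -6.7] w deg [-0.3  0.1  0.2] grip 0.575 F [-0.1 -0.6 -0.2] n 1
0 [0.269, 0.086, -0.064] [-0.003, 0.0012, 0.0022]
```

Call:
play_rows([
  {"claw":1,"linear":[0,0.08,-0.06],"rotation":[-0.003,0,0.002]},
  {"claw":1,"linear":[0.08,0,0],"rotation":[0,0,0]},
  {"claw":1,"linear":[0.08,0,0],"rotation":[0,0,0]},
  {"claw":1,"linear":[0.06,0,0],"rotation":[0,0,0]},
  {"claw":1,"linear":[0,0,0],"rotation":[0,0,0]},
  {"claw":1,"linear":[0,0,0],"rotation":[0,0,0]},
])

```text
time: 33.03
position: [0.4636, 0.3528, 0.0638]
tool_rot: [1.064, 1.294, -1.059]
ft_force: [-0.8, -0.1, -1.9]
grip_width: 0.573
```

```bash
python3 p.py 461 353.5 61 -78.5
```

```text
t 33.03 pos [463.6 352.8  63.8] yaw -78.6 d [-2.6  0.7 -2.8] w deg [-0.1  0.  -0.2] grip 0.573 F [-0.8 -0.1 -1.9] n 1
0 [0.113, -0.096, -0.049] [-0.0015, 0.0001, -0.0023]
```

Call:
play_rows([
  {"claw":1,"linear":[0.04,-0.09,-0.04],"rotation":[0,0,0]},
  {"claw":1,"linear":[0.05,0,0],"rotation":[0,0,0]},
  {"claw":1,"linear":[0.03,0,0],"rotation":[0,0,0]},
  {"claw":1,"linear":[0,0,0],"rotation":[0,0,0]},
  {"claw":1,"linear":[0,0,0],"rotation":[0,0,0]},
])

```text
time: 33.45
position: [0.461, 0.3535, 0.061]
tool_rot: [1.064, 1.294, -1.059]
ft_force: [0.9, -0.3, -0.7]
grip_width: 0.574
```

```bash
python3 p.py 461 353.5 61 -78.5
```

```text
t 33.45 pos [461.  353.5  61. ] yaw -78.6 d [-0.  0.  0.] w deg [-0.1 -0.  -0.2] grip 0.574 F [ 0.9 -0.3 -0.7] n 1
0 [-0.001, -0.001, -0.001] [-0.0015, -0.0003, -0.0026]
```

Call:
play_rows([
  {"claw":1,"linear":[0.01,0,0],"rotation":[0,0,0]},
  {"claw":0,"linear":[0,0,0],"rotation":[0,0,0]},
  {"claw":0,"linear":[0,0,0],"rotation":[0,0,0]},
  {"claw":0,"linear":[0,0,0],"rotation":[0,0,0]},
  {"claw":0,"linear":[0,0,0],"rotation":[0,0,0]},
  {"claw":0,"linear":[0,0,0],"rotation":[0,0,0]},
])

```text
time: 33.95
position: [0.4616, 0.3539, 0.0614]
tool_rot: [1.066, 1.294, -1.057]
ft_force: [0.1, 0.4, -0.3]
grip_width: 0.866
```

Call:
play_rows([
  {"claw":0,"linear":[-0.4,0,0],"rotation":[0,0,0]},
  {"claw":0,"linear":[-0.8,0,0],"rotation":[0,0,0]},
  {"claw":0,"linear":[-0.8,0,0],"rotation":[0,0,0]},
  {"claw":0,"linear":[-0.5,0,0],"rotation":[0,0,0]},
])

```text
time: 34.28
position: [0.4593, 0.3517, 0.1242]
tool_rot: [1.06, 1.294, -1.064]
ft_force: [0.7, 0.2, 0.0]
grip_width: 0.995
```

```bash
python3 p.py 635 -221.5 115 -78.5
```

```text
t 34.28 pos [459.3 351.7 124.2] yaw -78.7 d [ 175.7 -573.2   -9.2] w deg [-0.2  0.2  0. ] grip 0.995 F [0.7 0.2 0. ] n 25
0 [0.018, 0.096, 0.954] [-0.0001, 0.0001, 0.0]
1 =
2 =
3 =
4 =
5 =
6 =
7 =
8 =
9 =
10 =
11 =
12 =
13 =
14 =
15 =
16 =
17 =
18 =
19 =
20 =
21 =
22 =
23 =
24 =
```

Call:
play_rows([
  {"claw":0,"linear":[0,0.1,0.95],"rotation":[0,0,0]},
  {"claw":0,"linear":[0,0.1,0.95],"rotation":[0,0,0]},
  {"claw":0,"linear":[0,0.1,0.95],"rotation":[0,0,0]},
  {"claw":0,"linear":[0,0.1,0.95],"rotation":[0,0,0]},
  {"claw":0,"linear":[0,0.1,0.95],"rotation":[0,0,0]},
  {"claw":0,"linear":[0,0.1,0.95],"rotation":[0,0,0]},
  {"claw":0,"linear":[0,0.1,0.95],"rotation":[0,0,0]},
  {"claw":0,"linear":[0,0.1,0.95],"rotation":[0,0,0]},
  {"claw":0,"linear":[0,0.1,0.95],"rotation":[0,0,0]},
  {"claw":0,"linear":[0,0.1,0.95],"rotation":[0,0,0]},
])

```text
time: 35.12
position: [0.5367, 0.1253, 0.1373]
tool_rot: [1.067, 1.3, -1.037]
ft_force: [-0.4, 0.1, 0.3]
grip_width: 1.002
```

Call:
play_rows([
  {"claw":0,"linear":[0,0.1,0.95],"rotation":[0,0,0]},
  {"claw":0,"linear":[0,0.1,0.95],"rotation":[0,0,0]},
  {"claw":0,"linear":[0,0.1,0.95],"rotation":[0,0,0]},
  {"claw":0,"linear":[0,0.1,0.95],"rotation":[0,0,0]},
  {"claw":0,"linear":[0,0.1,0.95],"rotation":[0,0,0]},
  {"claw":0,"linear":[0,0.1,0.95],"rotation":[0,0,0]},
  {"claw":0,"linear":[0,0.1,0.9],"rotation":[0,0,0]},
  {"claw":0,"linear":[0,0.1,0.8],"rotation":[0,0,0]},
  {"claw":0,"linear":[0,0,0.5],"rotation":[0,0,0]},
  {"claw":0,"linear":[0,0,0],"rotation":[0,0,0]},
])

```text
time: 35.95
position: [0.6022, -0.0809, 0.1454]
tool_rot: [1.078, 1.289, -1.037]
ft_force: [-0.8, -0.6, -0.3]
grip_width: 0.996
```

```bash
python3 p.py 635 -221.5 100 -78.5
```

```text
t 35.95 pos [602.2 -80.9 145.4] yaw -78.4 d [  32.8 -140.6  -45.4] w deg [ 0.1 -0.5 -1.4] grip 0.996 F [-0.8 -0.6 -0.3] n 7
0 [0.253, 0.016, 0.827] [0.0002, -0.0008, -0.0022]
1 =
2 =
3 =
4 =
5 [0.257, 0.021, 0.825] [0.0002, -0.0008, -0.0022]
6 [0.258, 0.022, 0.825] [0.0002, -0.0008, -0.0022]
```

Call:
play_rows([
  {"claw":0,"linear":[0.25,0.02,0.83],"rotation":[0,-0.001,-0.002]},
  {"claw":0,"linear":[0.25,0.02,0.83],"rotation":[0,-0.001,-0.002]},
  {"claw":0,"linear":[0.25,0.02,0.83],"rotation":[0,-0.001,-0.003]},
  {"claw":0,"linear":[0.25,0.02,0.83],"rotation":[0,-0.001,-0.003]},
  {"claw":0,"linear":[0.25,0.02,0.83],"rotation":[0,0,-0.003]},
  {"claw":0,"linear":[0.2,0.02,0.7],"rotation":[0,0,-0.002]},
  {"claw":0,"linear":[0.1,0,0.4],"rotation":[0,0,0]},
  {"claw":0,"linear":[0,0,0],"rotation":[0,0,0]},
  {"claw":0,"linear":[0,0,0],"rotation":[0,0,0]},
])

```text
time: 36.7
position: [0.6363, -0.2022, 0.1084]
tool_rot: [1.061, 1.307, -1.044]
ft_force: [0.2, 0.3, 0.4]
grip_width: 1.0
```

```bash
python3 p.py 635 -221.5 8 -78.5
python3 -c "
from h import *
overlay('pics/w3.png',(635,-221.5),0,26,26,.054)
im=get_image('top');cv2.imwrite('pics/t4.png',cv2.resize(im[190:310,80:180],None,fx=5,fy=5,interpolation=2))"
```

```text
t 36.7 pos [ 636.3 -202.2  108.4] yaw -77.8 d [  -1.3  -19.3 -100.4] w deg [ 0.7 -0.6 -0.3] grip 1.0 F [0.2 0.3 0.4] n 5
0 [0.802, -0.047, 0.157] [0.0015, -0.0013, -0.0006]
1 =
2 =
3 [0.803, -0.044, 0.152] [0.0015, -0.0013, -0.0006]
4 [0.803, -0.042, 0.151] [0.0015, -0.0013, -0.0006]
```

View pics/w3.png

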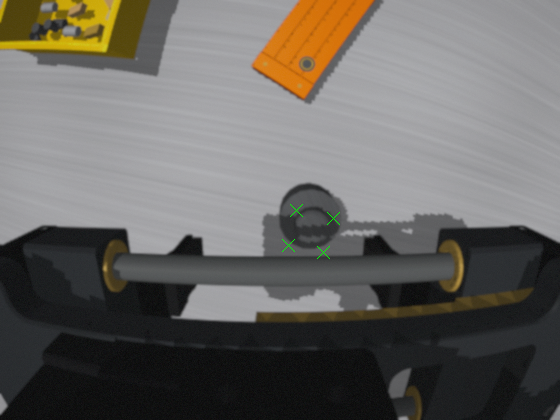

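View pics/t4.png

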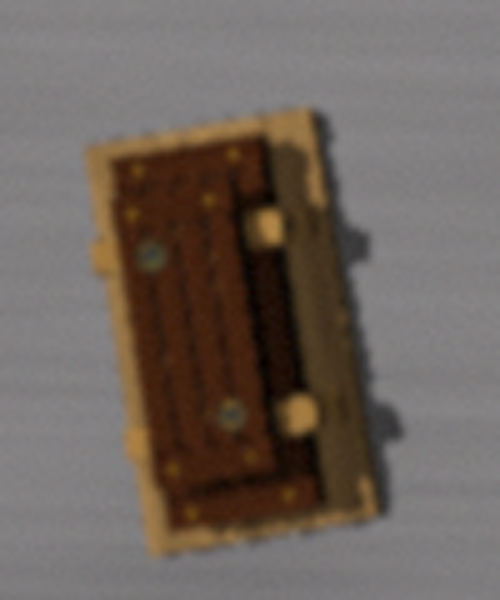

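The small cover lies on both sticks, centred near crop (195,332). In the wrist view the weight's knob is around (315,225), close to the prediction. Next I descend round the body.

```bash
python3 -c "
from h import *
for u,v in ((195,332),):
    q=px2w('top',80+u/5-.4,190+v/5-.4,.072)[:2]*1000-[461,353.5];a=np.radians(11.5);print(q@np.array([[np.cos(a),-np.sin(a)],[np.sin(a),np.cos(a)]]))"
```

```text
[ 1.35448739 -2.62767837]
```

Call:
play_rows([
  {"claw":0,"linear":[0.3,-0.05,0.2],"rotation":[0.002,-0.002,0]},
  {"claw":0,"linear":[0.3,-0.05,0.2],"rotation":[0.002,-0.002,0]},
  {"claw":0,"linear":[0.3,-0.05,0.2],"rotation":[0.002,-0.002,0]},
  {"claw":0,"linear":[0.3,-0.05,0.15],"rotation":[0,0,0]},
  {"claw":0,"linear":[0.1,0,0],"rotation":[0,0,0]},
  {"claw":0,"linear":[0,0,0],"rotation":[0,0,0]},
  {"claw":0,"linear":[0,0,0],"rotation":[0,0,0]},
])

```text
time: 37.38
position: [0.6358, -0.2171, 0.0726]
tool_rot: [1.06, 1.299, -1.048]
ft_force: [-0.5, 0.1, 0.3]
grip_width: 0.997
```

```bash
python3 p.py 635 -221.5 8 -78.5
```

```text
t 37.38 pos [ 635.8 -217.1   72.6] yaw -78.1 d [ -0.8  -4.4 -64.6] w deg [ 0.4 -0.2 -0.4] grip 0.997 F [-0.5  0.1  0.3] n 3
0 [0.861, -0.028, 0.057] [0.0017, -0.0006, -0.0013]
1 =
2 =
```

Call:
play_rows([
  {"claw":0,"linear":[0.4,-0.03,0.06],"rotation":[0.002,0,-0.001]},
  {"claw":0,"linear":[0.5,-0.03,0.06],"rotation":[0.001,0,-0.001]},
  {"claw":0,"linear":[0.5,-0.03,0.06],"rotation":[0,0,0]},
  {"claw":0,"linear":[0.5,0,0],"rotation":[0,0,0]},
  {"claw":0,"linear":[0.3,0,0],"rotation":[0,0,0]},
  {"claw":0,"linear":[0.1,0,0],"rotation":[0,0,0]},
  {"claw":0,"linear":[0,0,0],"rotation":[0,0,0]},
  {"claw":0,"linear":[0,0,0],"rotation":[0,0,0]},
])

```text
time: 38.05
position: [0.6337, -0.2216, 0.0071]
tool_rot: [1.061, 1.302, -1.056]
ft_force: [0.4, 0.7, -0.1]
grip_width: 1.0
```

```bash
python3 p.py 635 -221.5 7 -78.5
```

```text
t 38.05 pos [ 633.7 -221.6    7.1] yaw -78.3 d [ 1.3  0.1 -0.1] w deg [ 0.2 -0.2 -0. ] grip 1.0 F [ 0.4  0.7 -0.1] n 1
0 [0.004, 0.051, 0.004] [0.0017, -0.0027, -0.0002]
```

Call:
play_rows([
  {"claw":1,"linear":[0,0,0],"rotation":[0.001,-0.002,0]},
  {"claw":1,"linear":[0,0,0],"rotation":[0,0,0]},
  {"claw":1,"linear":[0,0,0],"rotation":[0,0,0]},
  {"claw":1,"linear":[0,0,0],"rotation":[0,0,0]},
  {"claw":1,"linear":[0,0,0],"rotation":[0,0,0]},
  {"claw":1,"linear":[0,0,0],"rotation":[0,0,0]},
  {"claw":1,"linear":[0,0,0],"rotation":[0,0,0]},
  {"claw":1,"linear":[0,0,0],"rotation":[0,0,0]},
  {"claw":1,"linear":[0,0,0],"rotation":[0,0,0]},
  {"claw":1,"linear":[0,0,0],"rotation":[0,0,0]},
], newtons=35)

```text
time: 38.88
position: [0.6358, -0.2223, 0.01]
tool_rot: [1.061, 1.293, -1.056]
ft_force: [0.2, 0.1, -0.1]
grip_width: 0.546
```

Call:
play_rows([
  {"claw":1,"linear":[-0.2,0,0],"rotation":[0,0,0]},
  {"claw":1,"linear":[-0.3,0,0],"rotation":[0,0,0]},
  {"claw":1,"linear":[-0.5,0,0],"rotation":[0,0,0]},
  {"claw":1,"linear":[-0.7,0,0],"rotation":[0,0,0]},
  {"claw":1,"linear":[-0.8,0,0],"rotation":[0,0,0]},
  {"claw":1,"linear":[-0.8,0,0],"rotation":[0,0,0]},
  {"claw":1,"linear":[-0.8,0,0],"rotation":[0,0,0]},
  {"claw":1,"linear":[-0.7,0,0],"rotation":[0,0,0]},
  {"claw":1,"linear":[-0.4,0,0],"rotation":[0,0,0]},
])

```text
time: 39.63
position: [0.6284, -0.2194, 0.1418]
tool_rot: [1.058, 1.311, -1.066]
ft_force: [0.1, 0.2, -5.5]
grip_width: 0.543
```

```bash
python3 p.py 461 354 140 -78.5
```

```text
t 39.63 pos [ 628.4 -219.4  141.8] yaw -78.5 d [-167.4  573.4   -1.8] w deg [ 0.  -0.4  0.7] grip 0.543 F [ 0.1  0.2 -5.5] n 25
0 [0.011, -0.079, -0.952] [0.0, -0.0002, 0.0003]
1 =
2 =
3 =
4 =
5 =
6 =
7 =
8 =
9 =
10 =
11 =
12 =
13 =
14 [0.006, -0.079, -0.952] [0.0, -0.0002, 0.0003]
15 [0.006, -0.079, -0.952] [0.0, -0.0002, 0.0003]
16 [0.006, -0.079, -0.952] [0.0, -0.0002, 0.0003]
17 [0.005, -0.079, -0.952] [0.0, -0.0002, 0.0003]
18 [0.005, -0.079, -0.952] [0.0, -0.0002, 0.0003]
19 [0.005, -0.079, -0.952] [0.0, -0.0002, 0.0003]
20 [0.004, -0.079, -0.952] [0.0, -0.0002, 0.0003]
21 [0.004, -0.079, -0.952] [0.0, -0.0002, 0.0003]
22 [0.004, -0.079, -0.952] [0.0, -0.0002, 0.0003]
23 [0.004, -0.079, -0.952] [0.0, -0.0002, 0.0003]
24 [0.003, -0.079, -0.952] [0.0, -0.0002, 0.0003]
```

Call:
play_rows([
  {"claw":1,"linear":[0,-0.08,-0.5],"rotation":[0,0,0.001]},
  {"claw":1,"linear":[0,-0.08,-0.8],"rotation":[0,0,0.001]},
  {"claw":1,"linear":[0,-0.08,-0.95],"rotation":[0,0,0.001]},
  {"claw":1,"linear":[0,-0.08,-0.95],"rotation":[0,0,0.001]},
  {"claw":1,"linear":[0,-0.08,-0.95],"rotation":[0,0,0.001]},
  {"claw":1,"linear":[0,-0.08,-0.95],"rotation":[0,0,0]},
  {"claw":1,"linear":[0,-0.08,-0.95],"rotation":[0,0,0]},
  {"claw":1,"linear":[0,-0.08,-0.95],"rotation":[0,0,0]},
  {"claw":1,"linear":[0,-0.08,-0.95],"rotation":[0,0,0]},
  {"claw":1,"linear":[0,-0.08,-0.95],"rotation":[0,0,0]},
])

```text
time: 40.47
position: [0.56, -0.0089, 0.1487]
tool_rot: [1.073, 1.291, -1.074]
ft_force: [1.0, -0.0, -5.5]
grip_width: 0.544
```

Call:
play_rows([
  {"claw":1,"linear":[0,-0.08,-0.95],"rotation":[0,0,0]},
  {"claw":1,"linear":[0,-0.08,-0.95],"rotation":[0,0,0]},
  {"claw":1,"linear":[0,-0.08,-0.95],"rotation":[0,0,0]},
  {"claw":1,"linear":[0,-0.08,-0.95],"rotation":[0,0,0]},
  {"claw":1,"linear":[0,-0.08,-0.95],"rotation":[0,0,0]},
  {"claw":1,"linear":[0,-0.08,-0.95],"rotation":[0,0,0]},
  {"claw":1,"linear":[0,-0.08,-0.95],"rotation":[0,0,0]},
  {"claw":1,"linear":[0,-0.08,-0.95],"rotation":[0,0,0]},
])

```text
time: 41.13
position: [0.5028, 0.1802, 0.1507]
tool_rot: [1.079, 1.293, -1.08]
ft_force: [0.4, 0.9, -6.0]
grip_width: 0.537
```

```bash
python3 p.py 461 353 135 -78.5
```

```text
t 41.13 pos [502.8 180.2 150.7] yaw -79.9 d [-41.8 172.8 -15.7] w deg [-1.4 -0.2  0.3] grip 0.537 F [ 0.4  0.9 -6. ] n 8
0 [0.082, -0.054, -0.887] [-0.002, -0.0003, 0.0004]
1 =
2 [0.081, -0.049, -0.887] [-0.002, -0.0003, 0.0004]
3 [0.081, -0.046, -0.888] [-0.002, -0.0003, 0.0004]
4 [0.08, -0.043, -0.888] [-0.002, -0.0003, 0.0004]
5 [0.08, -0.041, -0.888] [-0.002, -0.0003, 0.0004]
6 [0.079, -0.038, -0.888] [-0.002, -0.0003, 0.0004]
7 [0.079, -0.035, -0.888] [-0.002, -0.0003, 0.0004]
```

Call:
play_rows([
  {"claw":1,"linear":[0.08,-0.05,-0.89],"rotation":[-0.002,0,0]},
  {"claw":1,"linear":[0.08,-0.05,-0.89],"rotation":[-0.002,0,0]},
  {"claw":1,"linear":[0.08,-0.05,-0.89],"rotation":[-0.002,0,0]},
  {"claw":1,"linear":[0.08,-0.05,-0.89],"rotation":[-0.002,0,0]},
  {"claw":1,"linear":[0.08,-0.05,-0.8],"rotation":[-0.002,0,0]},
  {"claw":1,"linear":[0.08,-0.05,-0.7],"rotation":[-0.002,0,0]},
  {"claw":1,"linear":[0.05,-0.03,-0.5],"rotation":[-0.002,0,0]},
  {"claw":1,"linear":[0,0,-0.3],"rotation":[0,0,0]},
  {"claw":1,"linear":[0,0,0],"rotation":[0,0,0]},
  {"claw":1,"linear":[0,0,0],"rotation":[0,0,0]},
])

```text
time: 41.97
position: [0.4609, 0.3315, 0.1388]
tool_rot: [1.059, 1.308, -1.064]
ft_force: [0.7, -0.4, -5.4]
grip_width: 0.542
```

```bash
python3 p.py 461 353 90 -78.5
```

```text
t 41.97 pos [460.9 331.5 138.8] yaw -78.5 d [  0.1  21.5 -48.8] w deg [ 0.  -0.3  0.5] grip 0.542 F [ 0.7 -0.4 -5.4] n 3
0 [0.652, 0.064, -0.276] [0.0001, -0.0013, 0.0018]
1 =
2 =
```

Call:
play_rows([
  {"claw":1,"linear":[0.4,0.06,-0.28],"rotation":[0,-0.001,0.002]},
  {"claw":1,"linear":[0.4,0.06,-0.28],"rotation":[0,-0.001,0.002]},
  {"claw":1,"linear":[0.4,0.06,-0.26],"rotation":[0,-0.001,0.002]},
  {"claw":1,"linear":[0.3,0,0],"rotation":[0,0,0]},
  {"claw":1,"linear":[0.2,0,0],"rotation":[0,0,0]},
  {"claw":1,"linear":[0,0,0],"rotation":[0,0,0]},
  {"claw":1,"linear":[0,0,0],"rotation":[0,0,0]},
])

```text
time: 42.55
position: [0.4628, 0.3493, 0.0904]
tool_rot: [1.063, 1.292, -1.066]
ft_force: [0.1, -0.5, -5.9]
grip_width: 0.541
```

```bash
python3 p.py 461 353 82 -78.5
```

```text
t 42.55 pos [462.8 349.3  90.4] yaw -78.9 d [-1.8  3.7 -8.4] w deg [-0.4  0.2 -0. ] grip 0.541 F [ 0.1 -0.5 -5.9] n 1
0 [0.334, -0.043, -0.162] [-0.0042, 0.002, -0.0001]
```

Call:
play_rows([
  {"claw":1,"linear":[0.05,-0.04,-0.15],"rotation":[-0.003,0.002,0]},
  {"claw":1,"linear":[0.07,0,0],"rotation":[0,0,0]},
  {"claw":1,"linear":[0.07,0,0],"rotation":[0,0,0]},
  {"claw":1,"linear":[0.06,0,0],"rotation":[0,0,0]},
  {"claw":1,"linear":[0,0,0],"rotation":[0,0,0]},
  {"claw":1,"linear":[0,0,0],"rotation":[0,0,0]},
])

```text
time: 43.05
position: [0.462, 0.3527, 0.0847]
tool_rot: [1.064, 1.296, -1.06]
ft_force: [-0.3, -0.5, -4.9]
grip_width: 0.537
```

```bash
python3 p.py 461 353 82 -78.5
```

```text
t 43.05 pos [462.  352.7  84.7] yaw -78.7 d [-1.   0.3 -2.7] w deg [-0.2 -0.1 -0.1] grip 0.537 F [-0.3 -0.5 -4.9] n 1
0 [0.109, -0.039, -0.018] [-0.0018, -0.0009, -0.0012]
```

Call:
play_rows([
  {"claw":1,"linear":[0.05,-0.03,0],"rotation":[0,0,0]},
  {"claw":1,"linear":[0.05,0,0],"rotation":[0,0,0]},
  {"claw":1,"linear":[0,0,0],"rotation":[0,0,0]},
  {"claw":1,"linear":[0,0,0],"rotation":[0,0,0]},
  {"claw":1,"linear":[0,0,0],"rotation":[0,0,0]},
])

```text
time: 43.47
position: [0.4615, 0.3527, 0.0825]
tool_rot: [1.065, 1.296, -1.059]
ft_force: [-0.7, 0.6, -5.2]
grip_width: 0.542
```

```bash
python3 p.py 461 353 82 -78.5
```

```text
t 43.47 pos [461.5 352.7  82.5] yaw -78.7 d [-0.5  0.3 -0.5] w deg [-0.2 -0.1 -0.2] grip 0.542 F [-0.7  0.6 -5.2] n 1
0 [0.02, -0.019, -0.018] [-0.0019, -0.0013, -0.0017]
```

Still carrying the full weight; lower in small steps until the force falls off.

Call:
play_rows([
  {"claw":1,"linear":[0.05,0,0],"rotation":[0,0,0]},
  {"claw":1,"linear":[0,0,0],"rotation":[0,0,0]},
  {"claw":1,"linear":[0,0,0],"rotation":[0,0,0]},
])

```text
time: 43.72
position: [0.462, 0.353, 0.0822]
tool_rot: [1.066, 1.296, -1.058]
ft_force: [0.6, -0.2, -5.9]
grip_width: 0.54
```

Call:
play_rows([
  {"claw":1,"linear":[0.04,0,0],"rotation":[0,0,0]},
  {"claw":1,"linear":[0,0,0],"rotation":[0,0,0]},
  {"claw":1,"linear":[0,0,0],"rotation":[0,0,0]},
])

```text
time: 43.97
position: [0.4623, 0.3533, 0.082]
tool_rot: [1.067, 1.297, -1.058]
ft_force: [-0.6, -0.6, -3.7]
grip_width: 0.541
```

Call:
play_rows([
  {"claw":1,"linear":[0.05,0,0],"rotation":[0,0,0]},
  {"claw":1,"linear":[0.03,0,0],"rotation":[0,0,0]},
  {"claw":1,"linear":[0,0,0],"rotation":[0,0,0]},
])

```text
time: 44.22
position: [0.4624, 0.3532, 0.082]
tool_rot: [1.067, 1.298, -1.058]
ft_force: [-0.8, -0.1, -5.0]
grip_width: 0.543
```

Call:
play_rows([
  {"claw":1,"linear":[0.1,0,0],"rotation":[0,0,0]},
  {"claw":1,"linear":[0.08,0,0],"rotation":[0,0,0]},
])

```text
time: 44.38
position: [0.4625, 0.3534, 0.0818]
tool_rot: [1.067, 1.3, -1.059]
ft_force: [-6.4, -4.5, 13.5]
grip_width: 0.545
```

```bash
python3 p.py 461 353 82 -78.5
```

```text
t 44.38 pos [462.5 353.4  81.8] yaw -78.7 d [-1.5 -0.4  0.2] w deg [-0.2 -0.3 -0.1] grip 0.545 F [-6.4 -4.5 13.5] n 1
0 [-0.008, -0.062, 0.002] [-0.0018, -0.0037, -0.0012]
```

Firm contact (+13 N), so the weight is seated. Release and rise.

Call:
play_rows([
  {"claw":1,"linear":[0,0,0],"rotation":[0,0,0]},
  {"claw":0,"linear":[0,0,0],"rotation":[0,0,0]},
  {"claw":0,"linear":[0,0,0],"rotation":[0,0,0]},
  {"claw":0,"linear":[0,0,0],"rotation":[0,0,0]},
  {"claw":0,"linear":[0,0,0],"rotation":[0,0,0]},
  {"claw":0,"linear":[0,0,0],"rotation":[0,0,0]},
  {"claw":0,"linear":[0,0,0],"rotation":[0,0,0]},
  {"claw":0,"linear":[0,0,0],"rotation":[0,0,0]},
])

```text
time: 45.05
position: [0.4655, 0.3556, 0.0832]
tool_rot: [1.073, 1.298, -1.052]
ft_force: [0.6, -0.1, -0.7]
grip_width: 0.957
```

Call:
play_rows([
  {"claw":0,"linear":[-0.3,0,0],"rotation":[0,0,0]},
  {"claw":0,"linear":[-0.6,0,0],"rotation":[0,0,0]},
  {"claw":0,"linear":[-0.8,0,0],"rotation":[0,0,0]},
  {"claw":0,"linear":[-0.8,0,0],"rotation":[0,0,0]},
  {"claw":0,"linear":[-0.8,0,0],"rotation":[0,0,0]},
  {"claw":0,"linear":[-0.4,0,0.8],"rotation":[0,0,0]},
  {"claw":0,"linear":[0,0,0.9],"rotation":[0,0,0]},
  {"claw":0,"linear":[0,0,0.9],"rotation":[0,0,0]},
  {"claw":0,"linear":[0,0,0.9],"rotation":[0,0,0]},
  {"claw":0,"linear":[0,0,0.9],"rotation":[0,0,0]},
])

```text
time: 45.88
position: [0.4861, 0.2501, 0.184]
tool_rot: [1.069, 1.302, -1.039]
ft_force: [1.2, 0.6, 0.4]
grip_width: 0.998
```

Call:
play_rows([
  {"claw":0,"linear":[0,0,0.9],"rotation":[0,0,0]},
  {"claw":0,"linear":[0,0,0.9],"rotation":[0,0,0]},
  {"claw":0,"linear":[0,0,0.9],"rotation":[0,0,0]},
  {"claw":0,"linear":[0,0,0.9],"rotation":[0,0,0]},
  {"claw":0,"linear":[0,0,0.6],"rotation":[0,0,0]},
  {"claw":0,"linear":[0,0,0.3],"rotation":[0,0,0]},
  {"claw":0,"linear":[0,0,0],"rotation":[0,0,0]},
  {"claw":0,"linear":[0,0,0],"rotation":[0,0,0]},
])

```text
time: 46.55
position: [0.5125, 0.1283, 0.188]
tool_rot: [1.083, 1.297, -1.04]
ft_force: [0.1, 0.9, -0.3]
grip_width: 0.999
```

```bash
python3 -c "
from h import *
im=get_image('top')[190:310,80:180];s=get_image('scene')[60:200,250:420]
print(get_state()['time'])
cv2.imwrite('pics/f.png',np.hstack([cv2.resize(im,None,fx=4,fy=4,interpolation=2),cv2.resize(s,(400,480)) if 0 else cv2.copyMakeBorder(cv2.resize(s,None,fx=2.35,fy=2.35,interpolation=2),0,151,0,0,0)]))"
```

```text
46.65
```

View pics/f.png

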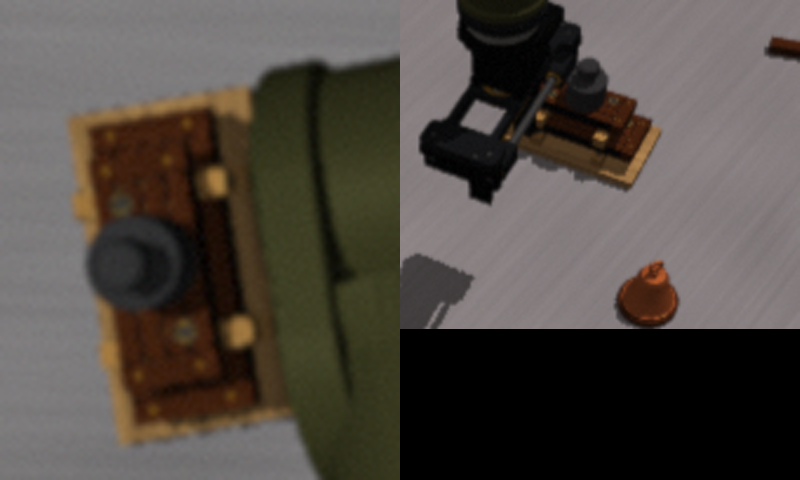

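The stack stands as wanted: the weight is upright with its body at crop (144,261) and knob at (122,264), and the bell is undisturbed. I'll check the weight's position numerically, then hand in.

```bash
python3 -c "
from h import *
for u,v,z in ((138,263,.104),(120,264,.126)):
    q=px2w('top',80+u/4-.4,190+v/4-.4,z)[:2]*1000-[461,353.5];a=np.radians(11.5);print(q@np.array([[np.cos(a),-np.sin(a)],[np.sin(a),np.cos(a)]]))
print(close_job())"
```

```text
[ 3.60279379 -3.98421321]
[ 4.19529571 -2.30715341]
the job is handed in; nothing more can be done
None
```

I built the stack on the board in the order asked and handed the job in at about 46.7 s. No pass or fail verdict came back.

My last checks in the camera images, against each piece's centred place on the board:

| Piece | Distance from its centred place | Allowed |
|---|---|---|
| Large cover | about 1 mm | 12 mm |
| Sticks | about 0.5 mm along the board, 0.5–2.2 mm across it | 11 mm along, 14 mm across |
| Small cover | about 3 mm | 12 mm |
| Weight | about 4 mm along the board, 2–4 mm across it | 13 mm |

- **Final picture:** the weight stands upright on the small cover, and the gripper is clear of the stack. The bell looked undisturbed. The tub wasn't in that picture, but the arm never went near it.
- **Weight contact:** the force reading was unclear while I set the weight down. It showed about -5 N after the fingers had stopped moving down. A slightly larger step then read about +13 N, so I took it as seated and let go.
- **Not measured:** I judged flatness by eye and did not measure heights after release. I hand-picked the points for the last position checks, so they are good to a few millimetres.

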